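# Set up the leaf-drying station

### The arm

A 6-joint arm with a two-finger parallel gripper is mounted at the origin on the work surface. World frame = base frame: x ahead of the robot, y to its left, z up, the work surface at z = 0. Lengths are in m, angles in rad, forces in N, time in s.
With the tool pointing down it reaches from about 0.3 to 0.875 m from the base axis. Payload 6.4 kg.
Tool frame: the origin (TCP) lies at the centre of the arm's flange, where the gripper is bolted on; the fingertips stand 173 mm ahead of it and the grasp point (between the pads) lies ctrl.grip_point_offset ahead of it (ctrl.grip_point_offset is the distance from the TCP to the grasp point, in m); z points along the fingers, y is the direction in which the jaws open and shut (so a half turn about z gives the same grasp; the last joint's range is limited). The gripper opens to 85 mm and grips with 20 to 120 N. Pads are 22 mm wide; open, the fingers measure 114 mm over their backs; the gripper's body (76 mm by 85 mm) begins 54 mm behind the grasp point. The pads swing forward as they close: fully open they stand 13 mm farther back than shut.
Start: joints at [1.113, 0.181, 1.607, -0, 1.354, -0.206], TCP at [0.143, 0.557, 0.405] pointing down, gripper open.
Joint ranges: [-2.99, 2.99], [-0.89, 2.07], [0.3, 2.58], [-1.14, 4.28], [0, 2.63], [-3.12, 3.12]. Speed limits (rad/s): [2.57, 2.57, 3.01, 3.14, 3.14, 3.14].

### API

Orientations are given as a unit quaternion [w, x, y, z].
In Python, from bench import ctrl, cams, boxes_of, landmark_of gives the robot as it stands.
- The arm moves only by the shell command python3 -m handwheel 'ROWS'. ROWS is JSON, a list of rows, each an object with "offset": the shift along the tool's x, y, z in m, a list of three; "spin": the turn about the tool's z in degrees; "grip": the opening, from 0 (shut) to 1 (fully open). A call has 1 to 20 rows; each row is the pose to reach, as a shift and turn from the pose commanded when the call began, along the tool's axes at that moment; what a row does not reach only later rows make up. A row lasts 1/8 s, in which the tool goes at most 62.5 mm and 10.7 degrees, less where a joint would pass 70% of its speed; a pose out of reach is approached as far as the arm can. A call with a gripper value outside its range is refused whole. The fingers move at their own pace and stop on an object; the grip force is fixed at half the most. Time passes only in rows, so rows that repeat a pose let the fingers close. It gives the time, the measured TCP pose, the force and the opening at its end, in the units of the state.
- ctrl.get_obs(): the state, without advancing time (a new reading comes with each control period).
- cams.camera(name): name is "scene" or "side" or "wrist"; returns a dict with "color" (384x512x3 uint8, red, green, blue), "camera_matrix" (3x3 intrinsics, pixels), "view" (4x4, takes a point from world to camera coordinates); the wrist camera has in their place "tool_from_camera" (4x4, takes a point from camera to tool coordinates, whose origin is the TCP and whose axes are the flange's). Camera axes: x right, y up, looking along -z (the intrinsics and any distortion apply to the point x, -y, -z); pixel columns grow to the right and rows downward; lengths in m; the calibration is good to about 2 mm. A picture is of the moment at which its call begins: read the wrist's pose just before it. There is no depth.
- ctrl.hand_in(): hands the job in, once; it reports no verdict.
Trained networks look in a picture, given as the dict that the camera call returned (one of the last four; its "shot" number tells which), for a name from the list of things; names that differ only in an ending like _2 or _b are one class to them, and where a whole thing is asked for, a point or a joint stands for the part that bears it (a point fixed in the world has none). Each returns a list of dicts, best first, with "confidence" (0 to 1); they miss things now and then, are a little off and sometimes report something else, mostly with a low value. They report only what shows in the picture. A call takes as long as a camera call.
- boxes_of(picture, thing): "uv" ([column, row] in pixels, amid what is visible of it).
- landmark_of(picture, thing): "uv" ([column, row] in pixels: a listed point, or the origin of a listed thing).
The state is a dict: "time_s": time; "q": joint angles; "dq": joint speeds; "joint_efforts": joint torques, N m; "eef_pos": TCP position; "eef_rot": TCP orientation; "wrist_force": force on the tool from outside, world axes, zero at the start; "torque": the same for the moment, N m; "opening": opening from 0.0 (shut) to 1.0 (fully open).
Only numpy, scipy, OpenCV 4.12 (cv2) and the standard library are available. Lean on these libraries where they do the work, as an engineer would, in place of code of your own. Each camera call takes 0.05 s, during which the arm holds its last target.

### The job

Make the leaf-drying station ready for the next batch: pull the sprung hanging bar by its knob fully out of the drying unit to its stop, hang every folded drying screen side by side over the bar so that each straddles it and hangs free, and stand every fallen desiccant bottle upright, cap up, on the white board. There are two or three screens and two or three bottles; let go of everything and do not disturb the other things on the table.

Things in the scene. Friction and masses are not known exactly. Their poses are not given: they have to be found in the camera images.
- hang_bar (a joint): the sprung hanging bar's slide: 0 = pushed in, 0.20 m = drawn out to its stop. A spring (about 12 N/m) plus a friction brake (about 5 N) resist; the brake holds the bar wherever it is left
- bar_knob (a point): centre of the round black pull knob on the free end of the bar: a disc 40 mm in diameter, 25 mm long along the bar, 210 mm above the table. The point's y axis lies along the bar and points into the drying unit, so the pull is along its -y (horizontal)
- bar_mid (a point): point on the axis of the horizontal steel bar (16 mm in diameter, 210 mm above the table), 130 mm inboard of the knob's centre; it travels with the bar. Same axes as the knob. With the bar drawn out, the clear length for hanging reaches 117 mm to either side of this point (drying unit on +y, knob on -y)
- dryer: grey benchtop drying unit, fixed, 200 mm wide (its x, from -60 to +140), 240 mm deep (its y, from 0 to +240), 250 mm tall, black louvred face; origin on the table under the place where the bar comes out of the louvred face; the bar comes out along its -y
- board_top (a point): centre of the top of a flat white plastic board, fixed on the table to the right of the drying unit, near the robot: 120 mm (its x) by 320 mm (its y), 10 mm thick, no rim
- screen1: tent-shaped stiff steel mesh screen, 0.14 kg, standing on its two leg edges at the start: 56 mm long (its y, along the ridge), legs spread 66 mm at the foot (its x); ridge underside (flat, 20 mm wide inside) at 90 mm, ridge top at 96 mm, on it an upright grey grip tab (12 mm thick in x, 44 mm long in y, top at 132 mm). Origin: centre of the footprint at foot level, z up. May be absent
- screen1_saddle (a point): middle of the underside of the ridge of screen1, the part that rests on the bar; 90 mm above the origin
- screen2: tent-shaped stiff steel mesh screen, 0.14 kg, standing on its two leg edges at the start: 56 mm long (its y, along the ridge), legs spread 66 mm at the foot (its x); ridge underside (flat, 20 mm wide inside) at 90 mm, ridge top at 96 mm, on it an upright grey grip tab (12 mm thick in x, 44 mm long in y, top at 132 mm). Origin: centre of the footprint at foot level, z up. May be absent
- screen2_saddle (a point): middle of the underside of the ridge of screen2, the part that rests on the bar; 90 mm above the origin
- screen3: tent-shaped stiff steel mesh screen, 0.14 kg, standing on its two leg edges at the start: 56 mm long (its y, along the ridge), legs spread 66 mm at the foot (its x); ridge underside (flat, 20 mm wide inside) at 90 mm, ridge top at 96 mm, on it an upright grey grip tab (12 mm thick in x, 44 mm long in y, top at 132 mm). Origin: centre of the footprint at foot level, z up. May be absent
- screen3_saddle (a point): middle of the underside of the ridge of screen3, the part that rests on the bar; 90 mm above the origin
- bottle1: square white desiccant bottle with a round grey screw cap, lying on its side at the start: body 46 x 46 x 80 mm, cap 36 mm in diameter and 22 mm tall, 102 mm in all, about 0.16 kg. Origin: middle of the square body, on its axis, 40 mm above the base; its z axis runs from base to cap, x and y are normal to the flat sides. May be absent
- bottle2: square white desiccant bottle with a round grey screw cap, lying on its side at the start: body 46 x 46 x 80 mm, cap 36 mm in diameter and 22 mm tall, 102 mm in all, about 0.16 kg. Origin: middle of the square body, on its axis, 40 mm above the base; its z axis runs from base to cap, x and y are normal to the flat sides. May be absent
- bottle3: square white desiccant bottle with a round grey screw cap, lying on its side at the start: body 46 x 46 x 80 mm, cap 36 mm in diameter and 22 mm tall, 102 mm in all, about 0.16 kg. Origin: middle of the square body, on its axis, 40 mm above the base; its z axis runs from base to cap, x and y are normal to the flat sides. May be absent
- tape_roll: bystander, leave alone: cardboard tape roll core lying flat, 84 mm across, 24 mm tall
- amber_jar: bystander, leave alone: small amber jar, 56 mm across, 75 mm tall
- jar_lid: bystander, leave alone: black jar lid lying flat, 52 mm across, 14 mm tall
- brush: bystander, leave alone: brush lying on the table, 160 mm
- glass_dish: bystander, leave alone: shallow closed glass dish, 84 mm across, 16 mm tall

How it is judged:
By the outcome, as a careful person would: the job done as asked, in the order asked, and still so for the second after the job is handed in, with the robot touching nothing.
Of screen1, screen2, screen3 only 2 to 3 are there at a start; the rules pass over those that are not, and their reading is None.
Of bottle1, bottle2, bottle3 only 2 to 3 are there at a start; the rules pass over those that are not, and their reading is None.
At some moment in a run one of bottle1, bottle2, bottle3 may be knocked a few centimetres aside while the robot is not near it.
It also fails if it takes over 210 s, if anything falls off the work surface, if the arm or the gripper's body presses on something with over 40 N, if the wrist force passes 120 N, or if a joint passes its speed limit or range.

## Working session

There is one attempt and no reset: what is moved stays moved. The work goes in short steps, Python scripts to look and compute and a shell command to move; the robot and the scene stay as the last step left them, time stands still between calls to the robot, and variables do not carry over. Pictures are saved under pics/ and viewed, and the job is handed in when it is done.

```bash
ls -la; mkdir -p pics; cat > h.py <<'E'
import numpy as np, cv2
from bench import ctrl, cams, boxes_of, landmark_of
def save(p,n): cv2.imwrite('pics/'+n+'.png', cv2.cvtColor(p['color'],cv2.COLOR_RGB2BGR))
E
python3 - <<'E'
from h import *
print(ctrl.get_obs(), ctrl.grip_point_offset)
for n in ['scene','side','wrist']:
    p=cams.camera(n); save(p,n+'0'); print(n,[ (k,v) for k,v in p.items() if k!='color'])
E
```

```text
total 12
drwxr-xr-x  3 agent agent 4096 Dec  7 15:43 .
drwxr-xr-x 23 root  root  4096 Dec  7 15:43 ..
drwxr-xr-x  2 agent agent 4096 Dec  7 15:43 pics
{'time_s': 0.0, 'q': array([ 1.11275477e+00,  1.81547352e-01,  1.60797430e+00, -1.37855505e-05,
        1.35379298e+00, -2.06321865e-01]), 'dq': array([-0.00173131,  0.00100451,  0.00085539,  0.00037647,  0.00175947,
       -0.00135641]), 'joint_efforts': array([ 1.35653201e-03, -4.44863856e+01, -3.51343954e+01, -5.44525210e-05,
        8.95935693e-03, -4.32605350e-05]), 'eef_pos': array([0.14310294, 0.55665806, 0.40379663]), 'eef_rot': array([-2.74411577e-04,  1.25526301e-01,  9.92089919e-01, -8.16114976e-04]), 'wrist_force': array([-0.35188255, -0.34755378, -0.21633684]), 'torque': array([0.0258279 , 0.0149811 , 0.01280795]), 'opening': 1.0034971318796215} 0.1547
scene [('camera_matrix', array([[486.36014049,   0.        , 255.73610776],
       [  0.        , 486.36014049, 180.61348718],
       [  0.        ,   0.        ,   1.        ]])), ('view', array([[ 0.82018013,  0.5719565 ,  0.01305024, -0.44086222],
       [-0.43870588,  0.
[... 481 characters left out ...]
34],
       [-0.29737684, -0.77548598,  0.5569457 , -1.18949556],
       [ 0.        ,  0.        ,  0.        ,  1.        ]])), ('shot', 2)]
wrist [('camera_matrix', array([[301.81731987,   0.        , 254.67486924],
       [  0.        , 301.81731987, 186.9098458 ],
       [  0.        ,   0.        ,   1.        ]])), ('tool_from_camera', array([[ 3.45043873e-04,  9.61203881e-01,  2.75838687e-01,
         7.08626678e-02],
       [ 9.99999137e-01, -6.81290151e-04,  1.12317516e-03,
        -3.17433542e-04],
       [ 1.26752650e-03,  2.75838061e-01, -9.61203286e-01,
         3.07033624e-02],
       [ 0.00000000e+00,  0.00000000e+00,  0.00000000e+00,
         1.00000000e+00]])), ('shot', 3)]
```

View pics/scene0.png

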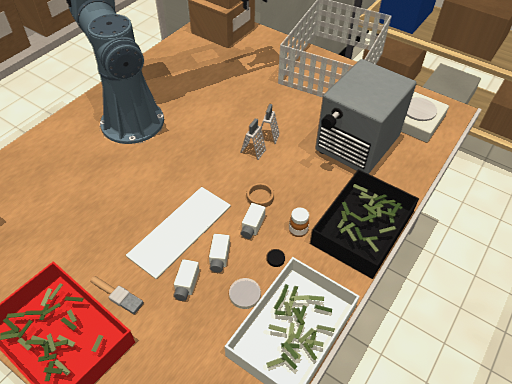

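View pics/side0.png

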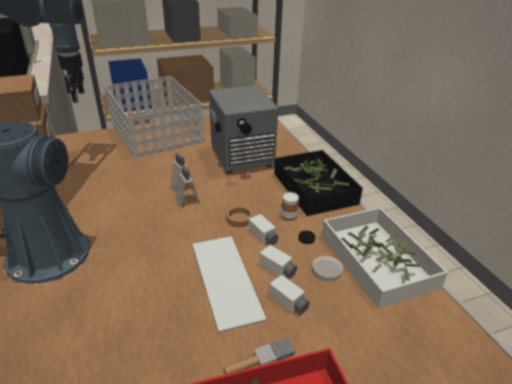

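View pics/wrist0.png

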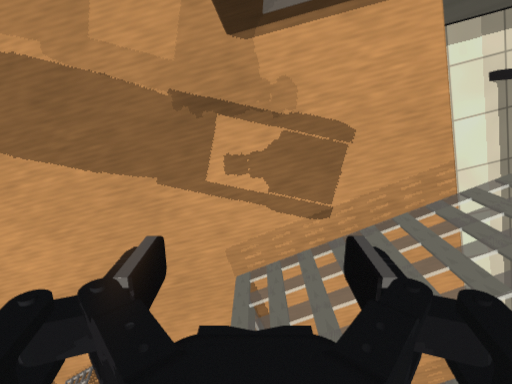

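```bash
cat >> h.py <<'E'
def ray(p,uv,obs=None):
    K=p['camera_matrix']; d=np.array([(uv[0]-K[0,2])/K[0,0],-(uv[1]-K[1,2])/K[1,1],-1.])
    if 'view' in p:
        M=np.linalg.inv(p['view'])
    else:
        T=np.eye(4); w,x,y,z=obs['eef_rot']
        from scipy.spatial.transform import Rotation as R
        T[:3,:3]=R.from_quat([x,y,z,w]).as_matrix(); T[:3,3]=obs['eef_pos']; M=T@p['tool_from_camera']
    d=M[:3,:3]@d; return M[:3,3], d/np.linalg.norm(d)
def onz(p,uv,z,obs=None):
    o,d=ray(p,uv,obs); return o+d*(z-o[2])/d[2]
def tri(rs):
    A=np.zeros((3,3));b=np.zeros(3)
    for o,d in rs:
        P=np.eye(3)-np.outer(d,d);A+=P;b+=P@o
    x=np.linalg.solve(A,b); return x,[float(np.linalg.norm((np.eye(3)-np.outer(d,d))@(x-o))) for o,d in rs]
Z={'bar_knob':.21,'bar_mid':.21,'dryer':0,'board_top':.01,'screen1':0,'screen1_saddle':.09,'bottle1':.023,'tape_roll':.0,'amber_jar':0,'jar_lid':0,'brush':0,'glass_dish':0}
def wquat():
    w,x,y,z=ctrl.get_obs()['eef_rot']
    from scipy.spatial.transform import Rotation as R
    return R.from_quat([x,y,z,w]).as_matrix()
def look(names,cs=('scene','side'),minc=0.3):
    for c in cs:
        o=ctrl.get_obs(); p=cams.camera(c)
        for n in names:
            for r in landmark_of(p,n):
                if r['confidence']>minc: print(c,n,np.round(r['uv'],1),round(r['confidence'],2),np.round(onz(p,r['uv'],Z.get(n,0),o),3))
E
python3 - <<'E'
from h import *
look(list(Z))
print(ctrl.get_obs()['time_s'])
p=cams.camera('scene')
c=p['color'][40:300,100:420]; cv2.imwrite('pics/crop1.png',cv2.resize(c,None,fx=2.3,fy=2.3,interpolation=3)[:,:,::-1])
p=cams.camera('side')
c=p['color'][80:320,150:380]; cv2.imwrite('pics/crop2.png',cv2.resize(c,None,fx=2.5,fy=2.5,interpolation=3)[:,:,::-1])
E
```

```text
scene bar_knob [329.9 121.5] 0.55 [0.666 0.193 0.21 ]
scene dryer [329.2 162.6] 0.68 [0.671 0.234 0.   ]
scene board_top [180.4 228.7] 0.71 [ 0.451 -0.26   0.01 ]
scene screen1 [253.5 151.7] 0.78 [0.438 0.129 0.   ]
scene screen1 [268.7 137.3] 0.71 [0.441 0.217 0.   ]
scene screen1_saddle [256.8 129.7] 0.63 [0.44  0.144 0.09 ]
scene bottle1 [219.5 249.3] 0.81 [ 0.593 -0.256  0.023]
scene bottle1 [257.  221.1] 0.57 [ 0.622 -0.116  0.023]
scene tape_roll [258.8 195.3] 0.73 [ 0.561 -0.017  0.   ]
scene amber_jar [298.9 229. ] 0.68 [ 0.73  -0.054  0.   ]
scene jar_lid [277.2 256.3] 0.84 [ 0.73 -0.17  0.  ]
scene brush [115.1 295. ] 0.58 [ 0.445 -0.518  0.   ]
scene glass_dish [243.4 293.3] 0.76 [ 0.719 -0.318  0.   ]
side bar_knob [178.9 168.3] 0.69 [0.394 0.001 0.21 ]
side bar_knob [243.8 128.9] 0.42 [0.655 0.186 0.21 ]
side dryer [241.1 172.1] 0.68 [0.667 0.248 0.   ]
side board_top [223.1 278.8] 0.77 [ 0.439 -0.264  0.01 ]
side screen1 [189.7 200.1] 0.57 [0.442 0.132 0.   ]
side screen1 [180.3 186.4] 0.56 [0.429 0.226 0.   ]
side screen1_saddle [187.4 177.5] 0.7 [0.44  0.134 0.09 ]
side bottle1 [285.4 291. ] 0.92 [ 0.573 -0.369  0.023]
side bottle1 [274.8 263.5] 0.86 [ 0.586 -0.269  0.023]
side bottle1 [259.8 226.4] 0.62 [ 0.605 -0.105  0.023]
side tape_roll [238.3 221.5] 0.74 [ 0.56  -0.034  0.   ]
side amber_jar [292.7 214.2] 0.88 [ 0.741 -0.055  0.   ]
side jar_lid [303.8 241.2] 0.78 [ 0.716 -0.188  0.   ]
side brush [257.6 357.3] 0.87 [ 0.445 -0.508  0.   ]
side brush [306.3 237.8] 0.74 [ 0.73  -0.177  0.   ]
side brush [245.7 129.7] 0.5 [0.806 0.587 0.   ]
side glass_dish [325.9 271.3] 0.78 [ 0.718 -0.322 -0.   ]
side glass_dish [223.7 277.1] 0.59 [ 0.445 -0.25   0.   ]
1.45
```

View pics/crop1.png

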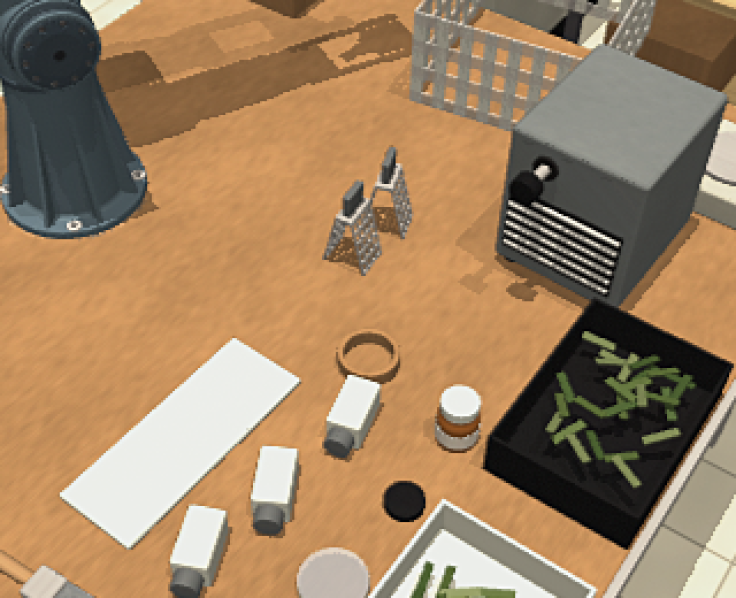

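View pics/crop2.png

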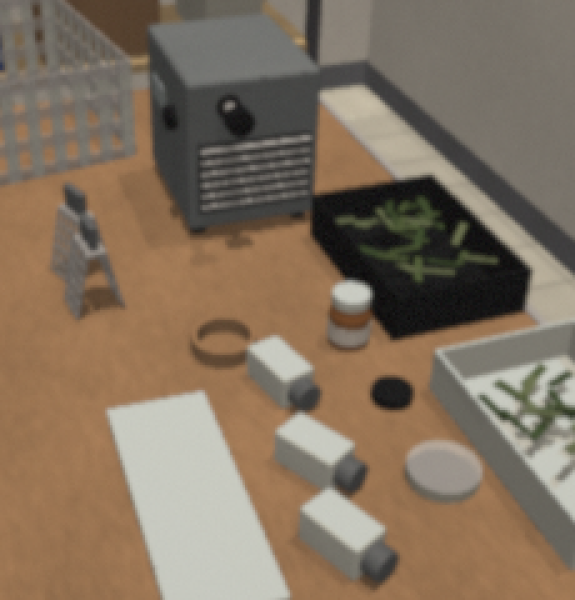

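```bash
python3 - <<'E'
from h import *
p=cams.camera('scene')
for uv in [(323,94),(378.5,122),(415.6,82.6),(365,60)]: print(np.round(onz(p,uv,.25),3))
print('board')
for uv in [(202,187.5),(230,206),(156,277),(127,255)]: print(np.round(onz(p,uv,.01),3))
s=cams.camera('side')
f=lambda u,v:(100+u/2.3,40+v/2.3); g=lambda u,v:(150+u/2.5,80+v/2.5)
print('knob front centre',tri([ray(p,f(522,188)),ray(s,g(238,118))]))
print('bar base',tri([ray(p,f(545,166)),ray(s,g(226,104))]))
print('board side')
for uv in [g(107,410),g(203,393),g(290,598)]: print(np.round(onz(s,uv,.01),3))
# tabs tops
print('tabA top near/far'); 
for uv in [f(345,190),f(361,184),f(383,158),f(395,150)]: print(np.round(onz(p,uv,.132),3))
# bottles : body-top corners (z=.046) base edge and cap end edge
print('bottles')
for b in [[(345,378),(379,384),(364,430),(331,424)],[(262,447),(298,450),(292,503),(254,500)],[(190,507),(228,514),(214,572),(174,565)]]:
    q=np.array([onz(p,f(*u),.046) for u in b]); print(np.round(q[:,:2],3).tolist(), np.round(q.mean(0),3))
E
```

```text
[0.607 0.246 0.25 ]
[0.797 0.229 0.25 ]
[0.812 0.461 0.25 ]
[0.632 0.476 0.25 ]
board
[ 0.403 -0.101  0.01 ]
[ 0.518 -0.109  0.01 ]
[ 0.501 -0.419  0.01 ]
[ 0.388 -0.414  0.01 ]
knob front centre (array([0.66045798, 0.18451661, 0.21427979]), [0.0018352400222002366, 0.001835240022200236])
bar base (array([0.66273007, 0.24268651, 0.20999063]), [0.0008664270327839421, 0.0008664270327839537])
board side
[ 0.396 -0.102  0.01 ]
[ 0.512 -0.11   0.01 ]
[ 0.498 -0.425  0.01 ]
tabA top near/far
[0.429 0.122 0.132]
[0.439 0.144 0.132]
[0.433 0.208 0.132]
[0.438 0.232 0.132]
bottles
[[0.58, -0.092], [0.621, -0.074], [0.646, -0.145], [0.608, -0.161]] [ 0.614 -0.118  0.046]
[[0.56, -0.238], [0.598, -0.216], [0.637, -0.28], [0.598, -0.302]] [ 0.598 -0.259  0.046]
[[0.543, -0.353], [0.586, -0.335], [0.62, -0.402], [0.578, -0.421]] [ 0.582 -0.378  0.046]
```

```bash
cat >> h.py <<'E'
def go(xyz,jaw):
    """offset & spin to bring TCP to xyz (world), jaw(y tool) direction angle deg mod 180"""
    o=ctrl.get_obs();Rm=wquat(); off=Rm.T@(np.array(xyz)-o['eef_pos'])
    cur=np.degrees(np.arctan2(Rm[1,1],Rm[0,1])); d=(jaw-cur+90)%180-90
    print('off',np.round(off,4),'spin',round(-d,1),'dist',round(np.linalg.norm(off),3),'cur jaw',round(cur,1), 'tilt',np.round(Rm[:,2],4),'t',round(o['time_s'],2),'pos',np.round(o['eef_pos'],4))
def wl(names,tag,minc=0.3):
    o=ctrl.get_obs(); p=cams.camera('wrist'); save(p,tag)
    for n in names:
        for r in landmark_of(p,n):
            if r['confidence']>minc: print(n,np.round(r['uv'],1),round(r['confidence'],2),np.round(onz(p,r['uv'],Z.get(n,0),o),3))
    return p,o
E
python3 - <<'E'
from h import *
go((.66,.17,.50),-5)
E
```

```text
off [-0.5968 -0.246  -0.0953] spin 80.6 dist 0.653 cur jaw 75.6 tilt [ 0. -0. -1.] t 1.65 pos [0.1432 0.5569 0.4047]
```

```bash
python3 -m handwheel '[{"offset":[0,0,-0.095],"spin":0,"grip":1},{"offset":[-0.597,-0.246,-0.095],"spin":80.6,"grip":1},{"offset":[-0.597,-0.246,-0.095],"spin":80.6,"grip":1},{"offset":[-0.597,-0.246,-0.095],"spin":80.6,"grip":1},{"offset":[-0.597,-0.246,-0.095],"spin":80.6,"grip":1},{"offset":[-0.597,-0.246,-0.095],"spin":80.6,"grip":1},{"offset":[-0.597,-0.246,-0.095],"spin":80.6,"grip":1},{"offset":[-0.597,-0.246,-0.095],"spin":80.6,"grip":1},{"offset":[-0.597,-0.246,-0.095],"spin":80.6,"grip":1},{"offset":[-0.597,-0.246,-0.095],"spin":80.6,"grip":1},{"offset":[-0.597,-0.246,-0.095],"spin":80.6,"grip":1},{"offset":[-0.597,-0.246,-0.095],"spin":80.6,"grip":1},{"offset":[-0.597,-0.246,-0.095],"spin":80.6,"grip":1},{"offset":[-0.597,-0.246,-0.095],"spin":80.6,"grip":1},{"offset":[-0.597,-0.246,-0.095],"spin":80.6,"grip":1},{"offset":[-0.597,-0.246,-0.095],"spin":80.6,"grip":1}]'; python3 - <<'E'
from h import *
go((.66,.17,.50),-5)
wl(['bar_knob','bar_mid','bottle1','screen1','screen1_saddle'],'w1')
E
```

```text
time_s: 3.65
eef_pos: [0.6594, 0.1709, 0.5001]
eef_rot: [0.0, 0.737, 0.676, 0.0]
wrist_force: [0.4, -0.4, -0.0]
opening: 1.001
off [-0.0008  0.0006  0.0001] spin 0.1 dist 0.001 cur jaw -4.9 tilt [ 4.e-04  1.e-04 -1.e+00] t 3.65 pos [0.6594 0.1709 0.5001]
bottle1 [239.  314.9] 0.73 [ 0.606 -0.118  0.023]
screen1 [107.7 129.9] 0.81 [0.436 0.216 0.   ]
screen1 [116.6 181.4] 0.77 [ 0.432  0.134 -0.   ]
screen1_saddle [ 87.8 204.6] 0.65 [0.432 0.126 0.09 ]
```

View pics/w1.png

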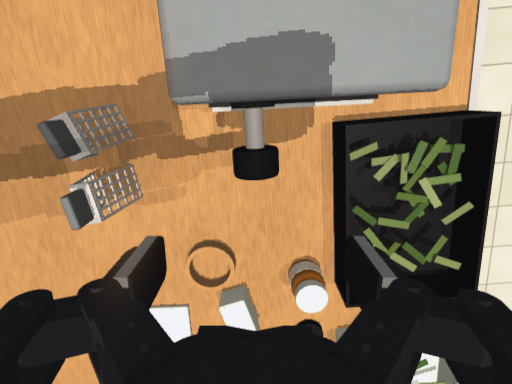

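```bash
python3 - <<'E'
from h import *
p=cams.camera('wrist');o=ctrl.get_obs()
c=p['color'][90:190,200:310]; cv2.imwrite('pics/c3.png',cv2.resize(c,None,fx=6,fy=6,interpolation=2)[:,:,::-1])
for uv,z in [((253.5,110),.218),((255.3,144),.218),((233.5,150),.21),((279,150),.21),((256,147),.23),((256,178),.21)]: print(uv,np.round(onz(p,uv,z,o),4))
E
```

```text
(253.5, 110) [0.6636 0.2319 0.218 ]
(255.3, 144) [0.6627 0.2044 0.218 ]
(233.5, 150) [0.6434 0.1998 0.21  ]
(279, 150) [0.6825 0.1964 0.21  ]
(256, 147) [0.6632 0.2037 0.23  ]
(256, 178) [0.6606 0.1733 0.21  ]
```

View pics/c3.png

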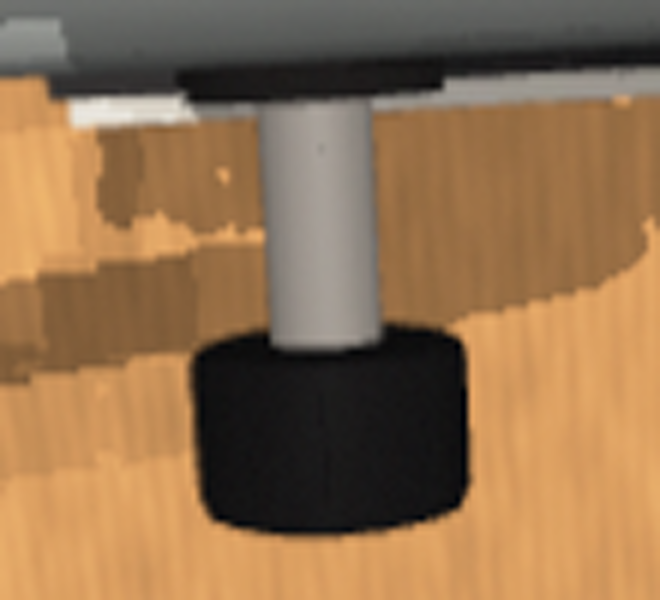

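```bash
python3 - <<'E'
from h import *
go((.662,.190,.367),-5)
E
```

```text
off [2.010e-02 1.000e-04 1.327e-01] spin -0.0 dist 0.134 cur jaw -5.0 tilt [ 0. -0. -1.] t 4.0 pos [0.6601 0.17   0.4997]
```

```bash
python3 -m handwheel '[{"offset":[0.02,0,0],"spin":0,"grip":1},{"offset":[0.02,0,0.06],"spin":0,"grip":1},{"offset":[0.02,0,0.11],"spin":0,"grip":1},{"offset":[0.02,0,0.133],"spin":0,"grip":1},{"offset":[0.02,0,0.133],"spin":0,"grip":1},{"offset":[0.02,0,0.133],"spin":0,"grip":0.2},{"offset":[0.02,0,0.133],"spin":0,"grip":0.2},{"offset":[0.02,0,0.133],"spin":0,"grip":0.2},{"offset":[0.02,0,0.133],"spin":0,"grip":0.2},{"offset":[0.02,0,0.133],"spin":0,"grip":0.2},{"offset":[0.02,0,0.133],"spin":0,"grip":0.2}]'; python3 - <<'E'
from h import *
p,o=wl(['bar_knob'],'w2');print(ctrl.get_obs()['wrist_force'])
E
```

```text
time_s: 5.38
eef_pos: [0.6617, 0.1901, 0.3691]
eef_rot: [0.0, 0.737, 0.676, 0.001]
wrist_force: [-3.6, -0.6, 6.9]
opening: 0.452
bar_knob [254.1 254.7] 0.7 [0.661 0.19  0.21 ]
[-4.21373083  0.10348593  6.90122757]
```

View pics/w2.png

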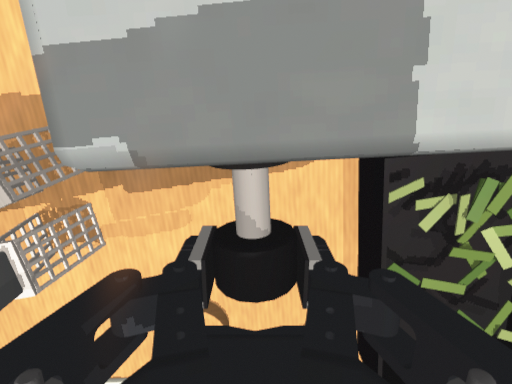

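```bash
python3 -m handwheel '[{"offset":[-0.02,0,0],"spin":0,"grip":0.2},{"offset":[-0.04,0,0],"spin":0,"grip":0.2},{"offset":[-0.06,0,0],"spin":0,"grip":0.2},{"offset":[-0.08,0,0],"spin":0,"grip":0.2},{"offset":[-0.1,0,0],"spin":0,"grip":0.2},{"offset":[-0.1,0,0],"spin":0,"grip":0.2}]'
```

```text
time_s: 6.22
eef_pos: [0.656, 0.0885, 0.3692]
eef_rot: [0.005, 0.738, 0.675, 0.004]
wrist_force: [19.3, -4.4, -6.1]
opening: 0.448
```

```bash
python3 -m handwheel '[{"offset":[0,0.004,0],"spin":0,"grip":0.2},{"offset":[-0.02,0.005,0],"spin":0,"grip":0.2},{"offset":[-0.04,0.006,0],"spin":0,"grip":0.2},{"offset":[-0.06,0.007,0],"spin":0,"grip":0.2},{"offset":[-0.08,0.008,0],"spin":0,"grip":0.2},{"offset":[-0.09,0.0085,0],"spin":0,"grip":0.2},{"offset":[-0.098,0.0085,0],"spin":0,"grip":0.2}]'
```

```text
time_s: 7.1
eef_pos: [0.6541, -0.0071, 0.3691]
eef_rot: [0.001, 0.737, 0.676, 0.003]
wrist_force: [7.2, 7.7, 2.5]
opening: 0.453
```

```bash
python3 -m handwheel '[{"offset":[-0.004,0.002,0],"spin":0,"grip":0.2},{"offset":[-0.008,0.003,0],"spin":0,"grip":0.2},{"offset":[-0.008,0.003,0],"spin":0,"grip":0.2}]'; python3 -m handwheel '[{"offset":[-0.004,0,0],"spin":0,"grip":0.2},{"offset":[-0.004,0,0],"spin":0,"grip":0.2}]';
```

```text
time_s: 7.48
eef_pos: [0.655, -0.0091, 0.3691]
eef_rot: [-0.005, 0.736, 0.677, 0.005]
wrist_force: [-5.2, 30.6, 11.2]
opening: 0.449
time_s: 7.72
eef_pos: [0.6548, -0.0101, 0.3691]
eef_rot: [-0.007, 0.735, 0.678, 0.007]
wrist_force: [-2.7, 43.0, 10.6]
opening: 0.452
```

```bash
python3 -m handwheel '[{"offset":[0.006,0,0],"spin":0,"grip":0.2},{"offset":[0.007,0,0],"spin":0,"grip":0.2}]'; python3 -m handwheel '[{"offset":[0,0,0],"spin":0,"grip":1},{"offset":[0,0,0],"spin":0,"grip":1},{"offset":[0,0,0],"spin":0,"grip":1},{"offset":[0,0,0],"spin":0,"grip":1},{"offset":[0,0,-0.05],"spin":0,"grip":1},{"offset":[0,0,-0.11],"spin":0,"grip":1},{"offset":[0,0,-0.16],"spin":0,"grip":1},{"offset":[0,0,-0.16],"spin":0,"grip":1}]'
python3 - <<'E'
from h import *
wl(['bar_knob','bar_mid','screen1_saddle','bottle1','dryer'],'w3')
look(['bar_knob','bar_mid'])
E
```

```text
time_s: 7.98
eef_pos: [0.6551, -0.008, 0.3691]
eef_rot: [-0.003, 0.736, 0.677, 0.003]
wrist_force: [-6.9, 19.5, 10.0]
opening: 0.449
time_s: 8.98
eef_pos: [0.6558, -0.0138, 0.5331]
eef_rot: [0.004, 0.738, 0.675, 0.003]
wrist_force: [0.6, 0.1, -0.2]
opening: 1.001
bar_knob [250.  165.5] 0.88 [ 0.654 -0.006  0.21 ]
bar_mid [244.4  18.9] 0.92 [0.661 0.123 0.21 ]
screen1_saddle [64.3 55.3] 0.79 [0.432 0.129 0.09 ]
screen1_saddle [304.1 298.1] 0.48 [ 0.717 -0.255  0.09 ]
bottle1 [226.8 339.2] 0.81 [ 0.574 -0.383  0.023]
bottle1 [230.7 279. ] 0.71 [ 0.596 -0.252  0.023]
bottle1 [226.6 208. ] 0.7 [ 0.604 -0.115  0.023]
scene bar_knob [290.5 158.4] 0.86 [ 0.652 -0.002  0.21 ]
scene bar_mid [316.1 132.6] 0.89 [0.657 0.128 0.21 ]
side bar_knob [266.  154.7] 0.88 [ 0.659 -0.004  0.21 ]
side bar_mid [252.  139.9] 0.64 [0.653 0.101 0.21 ]
side bar_mid [256.2 360.8] 0.63 [ 0.385 -0.645  0.21 ]
```

View pics/w3.png

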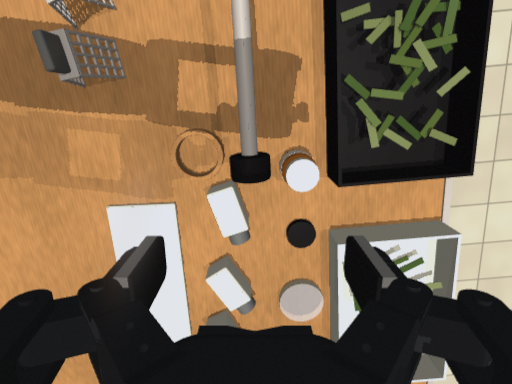

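```bash
python3 - <<'E'
from h import *
go((.437,.165,.47),-8)
E
```

```text
off [ 0.1586 -0.2334  0.0564] spin 3.0 dist 0.288 cur jaw -5.0 tilt [-6.e-04  1.e-04 -1.e+00] t 9.57 pos [ 0.6556 -0.0134  0.5263]
```

```bash
python3 -m handwheel '[{"offset":[0.159,-0.233,0.056],"spin":3,"grip":1},{"offset":[0.159,-0.233,0.056],"spin":3,"grip":1},{"offset":[0.159,-0.233,0.056],"spin":3,"grip":1},{"offset":[0.159,-0.233,0.056],"spin":3,"grip":1},{"offset":[0.159,-0.233,0.056],"spin":3,"grip":1},{"offset":[0.159,-0.233,0.056],"spin":3,"grip":1},{"offset":[0.159,-0.233,0.056],"spin":3,"grip":1}]'; python3 - <<'E'
from h import *
wl(['screen1_saddle','screen1'],'w4')
E
```

```text
time_s: 10.45
eef_pos: [0.4378, 0.1652, 0.4712]
eef_rot: [0.001, 0.755, 0.656, 0.0]
wrist_force: [0.0, -0.1, 0.2]
opening: 0.998
screen1_saddle [253.4 191.1] 0.93 [0.431 0.129 0.09 ]
screen1 [256.8 171. ] 0.79 [0.436 0.133 0.   ]
screen1 [248.9 112.5] 0.58 [0.437 0.219 0.   ]
```

View pics/w4.png

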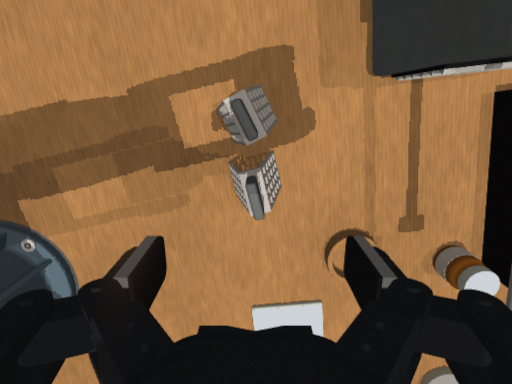

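```bash
python3 - <<'E'
from h import *
p=cams.camera('wrist');save(p,'w4b')
c=p['color'][75:230,190:310]; cv2.imwrite('pics/c4.png',cv2.resize(c,None,fx=3.8,fy=3.8,interpolation=2)[:,:,::-1])
E
```

```text
(no output)
```

View pics/c4.png

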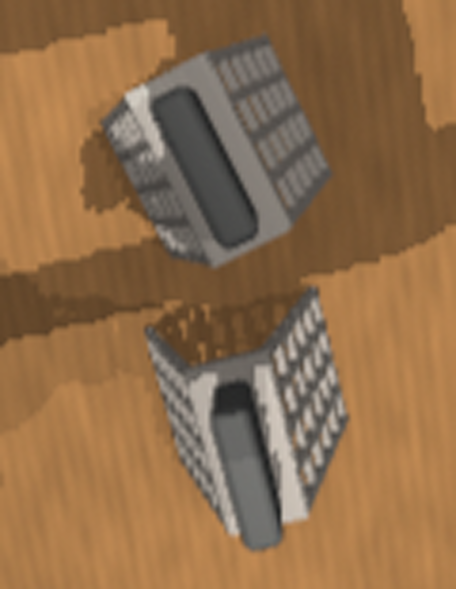

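```bash
python3 - <<'E'
from h import *
p=cams.camera('wrist');o=ctrl.get_obs()
f=lambda u,v:(190+u/3.8,75+v/3.8)
for a,b in [((176,93),(241,240)),((235,412),(264,545))]:
    A=onz(p,f(*a),.132,o);B=onz(p,f(*b),.132,o);d=A-B
    print(np.round(A,4),np.round(B,4),'mid',np.round((A+B)/2,4),'len',np.linalg.norm(d),'angle',np.degrees(np.arctan2(d[1],d[0])))
# ridge edges for angle
for a,b in [((150,90),(215,262)),((205,55),(290,228)),((195,375),(232,530)),((262,365),(300,515))]:
    d=onz(p,f(*a),.096,o)-onz(p,f(*b),.096,o); print('ridge',np.linalg.norm(d),np.degrees(np.arctan2(d[1],d[0])))
E
```

```text
[0.4293 0.2369 0.132 ] [0.4405 0.1972 0.132 ] mid [0.4349 0.217  0.132 ] len 0.04124620618424449 angle 105.8325059343066
[0.4321 0.1503 0.132 ] [0.4347 0.1097 0.132 ] mid [0.4334 0.13   0.132 ] len 0.04059860270206504 angle 93.64350707582093
ridge 0.05279038399918149 102.24906194145956
ridge 0.054904027529153146 108.7631031629622
ridge 0.05228889668417073 94.32264875733478
ridge 0.050631496666011966 96.00652321539452
```

```bash
python3 - <<'E'
from h import *
go((.4337,.130,.273),4.5)
E
```

```text
off [-0.035   0.0005  0.1977] spin -12.6 dist 0.201 cur jaw -8.1 tilt [-1.e-04 -1.e-04 -1.e+00] t 10.7 pos [0.4381 0.1648 0.4707]
```

```bash
python3 -m handwheel '[{"offset":[-0.035,0.0005,0.04],"spin":-12.6,"grip":1},{"offset":[-0.035,0.0005,0.08],"spin":-12.6,"grip":1},{"offset":[-0.035,0.0005,0.12],"spin":-12.6,"grip":1},{"offset":[-0.035,0.0005,0.16],"spin":-12.6,"grip":1},{"offset":[-0.035,0.0005,0.185],"spin":-12.6,"grip":1},{"offset":[-0.035,0.0005,0.198],"spin":-12.6,"grip":1},{"offset":[-0.035,0.0005,0.198],"spin":-12.6,"grip":1}]'; python3 - <<'E'
from h import *
wl(['screen1_saddle'],'w5'); go((.4337,.130,.273),4.5)
E
```

```text
time_s: 11.58
eef_pos: [0.4331, 0.1304, 0.2722]
eef_rot: [-0.001, 0.679, 0.735, -0.001]
wrist_force: [-0.1, -0.2, -0.1]
opening: 0.997
screen1_saddle [256.  235.7] 0.58 [0.433 0.129 0.09 ]
off [-0.0006 -0.      0.0006] spin 0.1 dist 0.001 cur jaw 4.6 tilt [ 1.4e-03  1.0e-04 -1.0e+00] t 11.68 pos [0.4337 0.1306 0.2736]
```

View pics/w5.png

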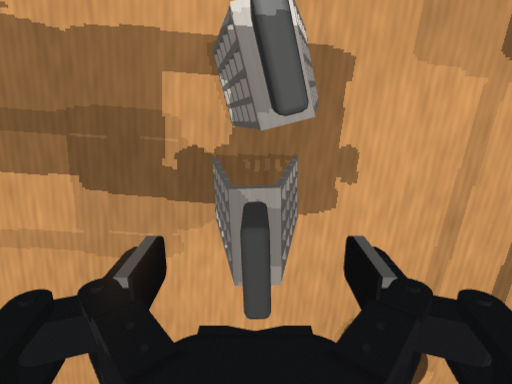

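```bash
python3 -m handwheel '[{"offset":[0,0,0],"spin":0,"grip":0},{"offset":[0,0,0],"spin":0,"grip":0},{"offset":[0,0,0],"spin":0,"grip":0},{"offset":[0,0,0],"spin":0,"grip":0},{"offset":[0,0,0],"spin":0,"grip":0},{"offset":[0,0,0],"spin":0,"grip":0},{"offset":[0,0,0],"spin":0,"grip":0},{"offset":[0,0,-0.05],"spin":0,"grip":0},{"offset":[0,0,-0.1],"spin":0,"grip":0},{"offset":[0,0,-0.16],"spin":0,"grip":0},{"offset":[0,0,-0.21],"spin":0,"grip":0},{"offset":[0,0,-0.25],"spin":0,"grip":0},{"offset":[0,0,-0.25],"spin":0,"grip":0}]'; python3 - <<'E'
from h import *
wl(['screen1_saddle'],'w6'); go((.6582,.078,.53),-2.3)
p=cams.camera('side');save(p,'s6')
E
```

```text
time_s: 13.3
eef_pos: [0.4334, 0.1307, 0.5259]
eef_rot: [0.002, 0.678, 0.735, 0.002]
wrist_force: [0.6, -0.0, -1.8]
opening: 0.133
screen1_saddle [257.5 187.6] 0.71 [0.443 0.083 0.09 ]
screen1_saddle [253.  234.2] 0.59 [0.442 0.012 0.09 ]
off [-0.0705  0.2204 -0.0084] spin 6.9 dist 0.232 cur jaw 4.6 tilt [-9.e-04 -0.e+00 -1.e+00] t 13.4 pos [0.4328 0.1307 0.5218]
```

View pics/w6.png

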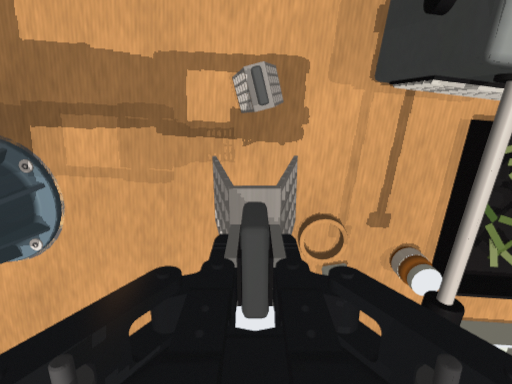

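View pics/s6.png

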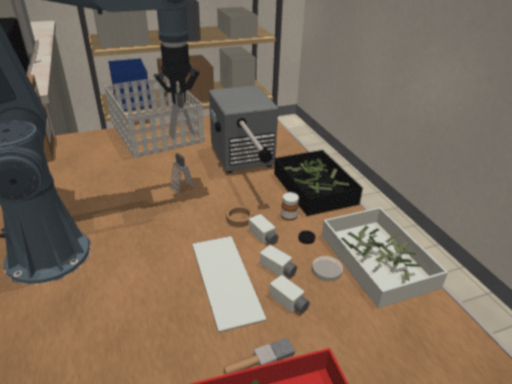

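```bash
python3 -m handwheel '[{"offset":[-0.02,0.055,-0.009],"spin":7,"grip":0},{"offset":[-0.036,0.11,-0.009],"spin":7,"grip":0},{"offset":[-0.053,0.165,-0.009],"spin":7,"grip":0},{"offset":[-0.062,0.2,-0.009],"spin":7,"grip":0},{"offset":[-0.0705,0.2205,-0.009],"spin":7,"grip":0},{"offset":[-0.0705,0.2205,-0.009],"spin":7,"grip":0},{"offset":[-0.0705,0.2205,-0.009],"spin":7,"grip":0}]'; python3 - <<'E'
from h import *
wl(['screen1_saddle','bar_mid'],'w7'); go((.6582,.078,.42),-2.3)
E
```

```text
time_s: 14.32
eef_pos: [0.6579, 0.0782, 0.5302]
eef_rot: [-0.001, 0.722, 0.692, -0.001]
wrist_force: [-0.2, 0.3, -1.5]
opening: 0.13
screen1_saddle [252.5 235.3] 0.65 [ 0.647 -0.044  0.09 ]
bar_mid [258.1 127.9] 0.89 [0.661 0.123 0.21 ]
off [-0.0005  0.0006  0.1119] spin -0.1 dist 0.112 cur jaw -2.4 tilt [-0.e+00  1.e-04 -1.e+00] t 14.47 pos [0.6576 0.0785 0.5319]
```

View pics/w7.png

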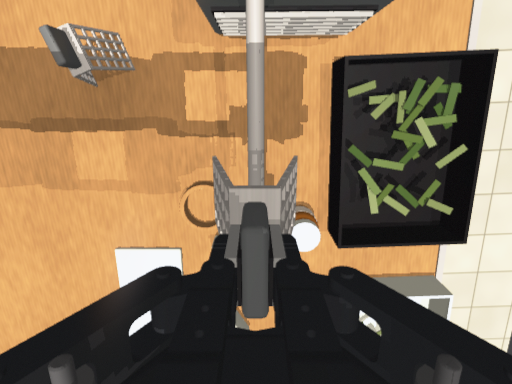

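```bash
python3 - <<'E'
from h import *
p=cams.camera('wrist');o=ctrl.get_obs()
c=p['color'].astype(int)
for r in [50,80,110,140,160,175]:
    row=c[r,225:290]; m=(abs(row[:,0]-row[:,2])<25)&(row.sum(1)>150)
    k=np.where(m)[0]+225; u=(k.min()+k.max())/2
    print(r,k.min(),k.max(),np.round(onz(p,(u,r),.215,o),4))
E
```

```text
50 246 262 [0.6609 0.1901 0.215 ]
80 247 262 [0.6603 0.1654 0.215 ]
110 247 262 [0.6592 0.1394 0.215 ]
140 247 262 [0.6581 0.1119 0.215 ]
160 248 262 [0.6578 0.0927 0.215 ]
175 225 289 [0.6591 0.0778 0.215 ]
```

```bash
python3 -m handwheel '[{"offset":[0,0,0.03],"spin":0,"grip":0},{"offset":[0,0,0.06],"spin":0,"grip":0},{"offset":[0,0,0.09],"spin":0,"grip":0},{"offset":[0,0,0.11],"spin":0,"grip":0},{"offset":[0,0,0.12],"spin":0,"grip":0},{"offset":[0,0,0.126],"spin":0,"grip":0}]'; python3 -m handwheel '[{"offset":[0,0,0.003],"spin":0,"grip":0},{"offset":[0,0,0.004],"spin":0,"grip":0}]'
```

```text
time_s: 15.28
eef_pos: [0.6585, 0.078, 0.406]
eef_rot: [0.0, 0.722, 0.692, 0.0]
wrist_force: [-0.4, 0.2, -1.1]
opening: 0.131
time_s: 15.52
eef_pos: [0.6586, 0.078, 0.4024]
eef_rot: [0.0, 0.722, 0.692, 0.0]
wrist_force: [-0.0, 0.3, -1.3]
opening: 0.131
```

```bash
python3 -m handwheel '[{"offset":[0,0,0.001],"spin":0,"grip":0},{"offset":[0,0,0.002],"spin":0,"grip":0}]';python3 -m handwheel '[{"offset":[0,0,0.002],"spin":0,"grip":0}]'
```

```text
time_s: 15.78
eef_pos: [0.6585, 0.078, 0.401]
eef_rot: [0.001, 0.722, 0.692, 0.0]
wrist_force: [-2.1, 0.5, 7.4]
opening: 0.137
time_s: 15.9
eef_pos: [0.6585, 0.078, 0.4009]
eef_rot: [0.001, 0.722, 0.692, 0.001]
wrist_force: [-9.8, 0.6, 18.4]
opening: 0.13
```

```bash
python3 -m handwheel '[{"offset":[0,0,-0.003],"spin":0,"grip":0},{"offset":[0,0,-0.003],"spin":0,"grip":0}]'; python3 -m handwheel '[{"offset":[0,0,0],"spin":0,"grip":0.3},{"offset":[0,0,0],"spin":0,"grip":0.5},{"offset":[0,0,0],"spin":0,"grip":0.5},{"offset":[0,0,-0.02],"spin":0,"grip":0.6},{"offset":[0,0,-0.06],"spin":0,"grip":1},{"offset":[0,0,-0.1],"spin":0,"grip":1},{"offset":[0,0,-0.1],"spin":0,"grip":1}]'
python3 - <<'E'
from h import *
p,o=wl(['screen1_saddle','bar_mid'],'w8')
p=cams.camera('side');c=p['color'][80:220,130:310]; cv2.imwrite('pics/s8.png',cv2.resize(c,None,fx=4,fy=4,interpolation=2)[:,:,::-1])
E
```

```text
time_s: 16.15
eef_pos: [0.6585, 0.078, 0.4011]
eef_rot: [0.0, 0.722, 0.692, 0.0]
wrist_force: [-1.2, 0.2, 4.8]
opening: 0.131
time_s: 17.02
eef_pos: [0.6588, 0.0781, 0.5075]
eef_rot: [0.004, 0.722, 0.692, 0.003]
wrist_force: [0.7, -0.4, -0.9]
opening: 1.001
screen1_saddle [248.9 184. ] 0.7 [0.653 0.041 0.09 ]
bar_mid [250.7 128.7] 0.78 [0.659 0.124 0.21 ]
```

View pics/w8.png

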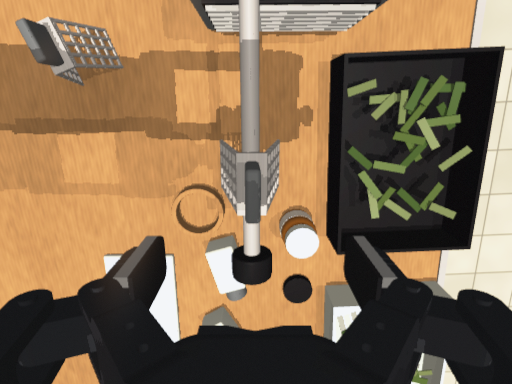

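View pics/s8.png

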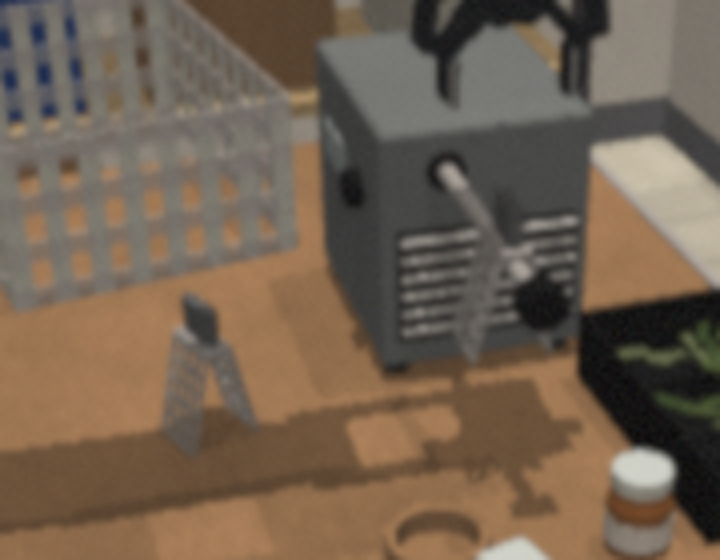

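```bash
python3 - <<'E'
from h import *
go((.435,.217,.273),15.7)
E
```

```text
off [ 0.1295 -0.2285  0.2271] spin -18.1 dist 0.347 cur jaw -2.4 tilt [-1.8e-03  1.0e-04 -1.0e+00] t 17.23 pos [0.6582 0.078  0.4997]
```

```bash
python3 -m handwheel '[{"offset":[0.0324,-0.057,0],"spin":-5,"grip":1},{"offset":[0.065,-0.114,0],"spin":-10,"grip":1},{"offset":[0.097,-0.171,0.02],"spin":-18,"grip":1},{"offset":[0.1295,-0.2285,0.06],"spin":-18,"grip":1},{"offset":[0.1295,-0.2285,0.11],"spin":-18,"grip":1},{"offset":[0.1295,-0.2285,0.13],"spin":-18,"grip":1},{"offset":[0.1295,-0.2285,0.15],"spin":-18,"grip":1}]'; python3 - <<'E'
from h import *
p,o=wl(['screen1_saddle'],'w9'); go((.435,.217,.273),15.7)
E
```

```text
time_s: 18.1
eef_pos: [0.4342, 0.2172, 0.3482]
eef_rot: [-0.001, 0.604, 0.797, -0.001]
wrist_force: [-0.0, -0.6, 0.3]
opening: 0.998
off [-0.0001  0.0015  0.0744] spin -0.1 dist 0.074 cur jaw 15.6 tilt [-0.0068 -0.0016 -1.    ] t 18.2 pos [0.4341 0.2168 0.3474]
```

View pics/w9.png

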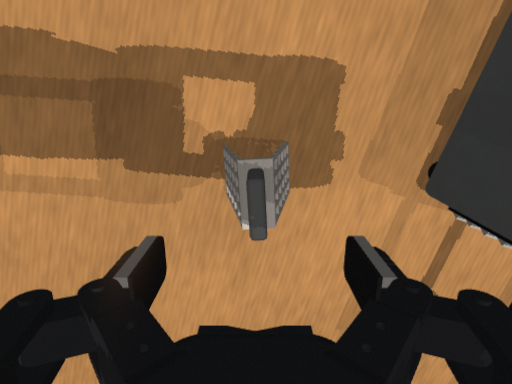

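Aligned (tab at column 257). Grasp and lift.

```bash
python3 -m handwheel '[{"offset":[0,0.0005,0.04],"spin":0,"grip":1},{"offset":[0,0.0005,0.076],"spin":0,"grip":1},{"offset":[0,0.0005,0.076],"spin":0,"grip":1},{"offset":[0,0.0005,0.076],"spin":0,"grip":0},{"offset":[0,0.0005,0.076],"spin":0,"grip":0},{"offset":[0,0.0005,0.076],"spin":0,"grip":0},{"offset":[0,0.0005,0.076],"spin":0,"grip":0},{"offset":[0,0.0005,0.076],"spin":0,"grip":0},{"offset":[0,0.0005,0.076],"spin":0,"grip":0},{"offset":[0,0.0005,0.076],"spin":0,"grip":0},{"offset":[0,0,0.03],"spin":0,"grip":0},{"offset":[0,0,-0.03],"spin":0,"grip":0},{"offset":[0,0,-0.08],"spin":0,"grip":0},{"offset":[0,0,-0.13],"spin":0,"grip":0},{"offset":[0,0,-0.18],"spin":0,"grip":0},{"offset":[0,0,-0.18],"spin":0,"grip":0}]'; python3 - <<'E'
from h import *
p,o=wl(['screen1_saddle'],'w10'); go((.6610,.168,.53),-2)
E
```

```text
time_s: 20.2
eef_pos: [0.436, 0.2172, 0.5348]
eef_rot: [0.003, 0.605, 0.796, 0.003]
wrist_force: [0.3, -0.3, -1.6]
opening: 0.126
off [-1.078e-01  2.041e-01 -2.000e-04] spin 17.6 dist 0.231 cur jaw 15.6 tilt [-7.e-04 -2.e-04 -1.e+00] t 20.3 pos [0.4355 0.217  0.5299]
```

View pics/w10.png

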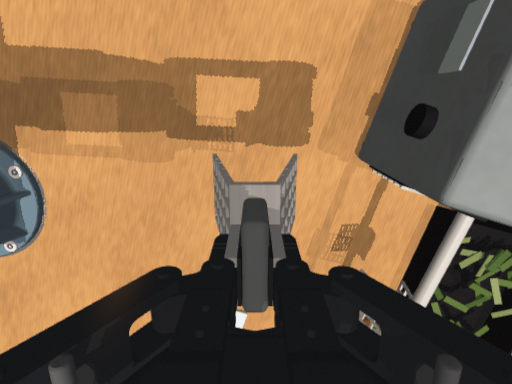

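```bash
python3 -m handwheel '[{"offset":[-0.03,0.03,-0.01],"spin":8,"grip":0},{"offset":[-0.06,0.075,-0.01],"spin":17.6,"grip":0},{"offset":[-0.08,0.12,-0.01],"spin":17.6,"grip":0},{"offset":[-0.095,0.165,-0.01],"spin":17.6,"grip":0},{"offset":[-0.108,0.204,-0.01],"spin":17.6,"grip":0},{"offset":[-0.108,0.204,-0.01],"spin":17.6,"grip":0},{"offset":[-0.108,0.204,0],"spin":17.6,"grip":0}]'; python3 - <<'E'
from h import *
p,o=wl(['screen1_saddle'],'w11'); go((.6610,.168,.405),-2)
c=p['color'].astype(int)
for r in [20,50,80,110,130,140,150]:
    row=c[r,225:290]; m=(abs(row[:,0]-row[:,2])<25)&(row.sum(1)>150)
    k=np.where(m)[0]+225
    if len(k): u=(k.min()+k.max())/2; print(r,k.min(),k.max(),np.round(onz(p,(u,r),.215,o),4))
E
```

```text
time_s: 21.18
eef_pos: [0.6609, 0.1678, 0.5288]
eef_rot: [-0.001, 0.719, 0.694, -0.001]
wrist_force: [-0.6, 0.4, -0.4]
opening: 0.133
off [0.     0.0014 0.1231] spin -0.0 dist 0.123 cur jaw -2.0 tilt [-4.1e-03 -2.0e-04 -1.0e+00] t 21.27 pos [0.6601 0.1681 0.5281]
20 225 289 [0.6658 0.3022 0.215 ]
50 225 289 [0.6651 0.279  0.215 ]
80 225 289 [0.6643 0.2545 0.215 ]
110 248 263 [0.6621 0.2288 0.215 ]
130 248 263 [0.6614 0.2109 0.215 ]
140 248 263 [0.6611 0.2017 0.215 ]
150 249 263 [0.6613 0.1923 0.215 ]
```

View pics/w11.png

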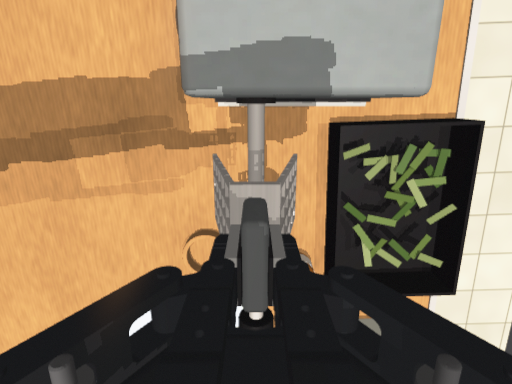

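```bash
python3 -m handwheel '[{"offset":[0,0,0.03],"spin":0,"grip":0},{"offset":[0,0,0.06],"spin":0,"grip":0},{"offset":[0,0,0.09],"spin":0,"grip":0},{"offset":[0,0,0.11],"spin":0,"grip":0},{"offset":[0,0,0.12],"spin":0,"grip":0},{"offset":[0,0,0.125],"spin":0,"grip":0}]'; python3 -m handwheel '[{"offset":[0,0,0.002],"spin":0,"grip":0},{"offset":[0,0,0.003],"spin":0,"grip":0}]'
```

```text
time_s: 22.02
eef_pos: [0.6611, 0.1679, 0.406]
eef_rot: [0.0, 0.719, 0.695, 0.0]
wrist_force: [-0.6, 0.3, -1.1]
opening: 0.132
time_s: 22.28
eef_pos: [0.6613, 0.1678, 0.4035]
eef_rot: [0.0, 0.72, 0.694, 0.001]
wrist_force: [0.2, 0.0, -0.5]
opening: 0.131
```

```bash
python3 -m handwheel '[{"offset":[0,0,0.001],"spin":0,"grip":0},{"offset":[0,0,0.002],"spin":0,"grip":0}]';python3 -m handwheel '[{"offset":[0,0,0.001],"spin":0,"grip":0},{"offset":[0,0,0.001],"spin":0,"grip":0}]'
```

```text
time_s: 22.52
eef_pos: [0.6612, 0.1678, 0.4032]
eef_rot: [0.001, 0.719, 0.695, 0.001]
wrist_force: [-4.1, -1.2, 10.4]
opening: 0.129
time_s: 22.78
eef_pos: [0.6612, 0.1678, 0.4032]
eef_rot: [0.001, 0.719, 0.695, 0.001]
wrist_force: [-6.1, -0.8, 11.0]
opening: 0.13
```

```bash
python3 -m handwheel '[{"offset":[0,-0.001,-0.002],"spin":0,"grip":0},{"offset":[0,-0.001,-0.002],"spin":0,"grip":0}]'; python3 -m handwheel '[{"offset":[0,0,0],"spin":0,"grip":0.3},{"offset":[0,0,0],"spin":0,"grip":0.5},{"offset":[0,0,0],"spin":0,"grip":0.5},{"offset":[0,0,-0.02],"spin":0,"grip":0.6},{"offset":[0,0,-0.06],"spin":0,"grip":1},{"offset":[0,0,-0.1],"spin":0,"grip":1},{"offset":[0,0,-0.1],"spin":0,"grip":1}]'
python3 - <<'E'
from h import *
p,o=wl(['screen1_saddle','bar_mid'],'w12')
p=cams.camera('side');c=p['color'][80:220,130:310]; cv2.imwrite('pics/s12.png',cv2.resize(c,None,fx=4,fy=4,interpolation=2)[:,:,::-1])
E
```

```text
time_s: 23.02
eef_pos: [0.6604, 0.1678, 0.4033]
eef_rot: [0.001, 0.719, 0.694, 0.001]
wrist_force: [-1.2, 0.3, 6.9]
opening: 0.128
time_s: 23.9
eef_pos: [0.6604, 0.1679, 0.5086]
eef_rot: [0.003, 0.719, 0.695, 0.004]
wrist_force: [0.1, 0.3, 0.2]
opening: 0.996
screen1_saddle [250.1 271.3] 0.8 [ 0.651 -0.001  0.09 ]
bar_mid [253.1 224.2] 0.66 [0.659 0.124 0.21 ]
```

View pics/w12.png

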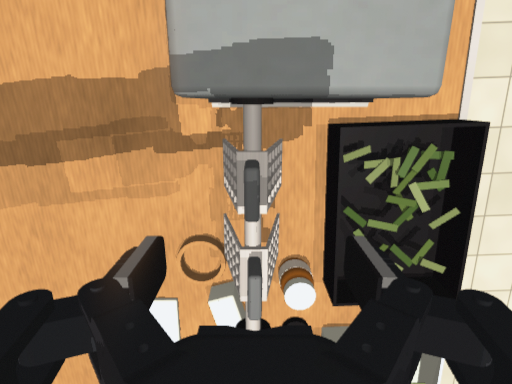

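View pics/s12.png

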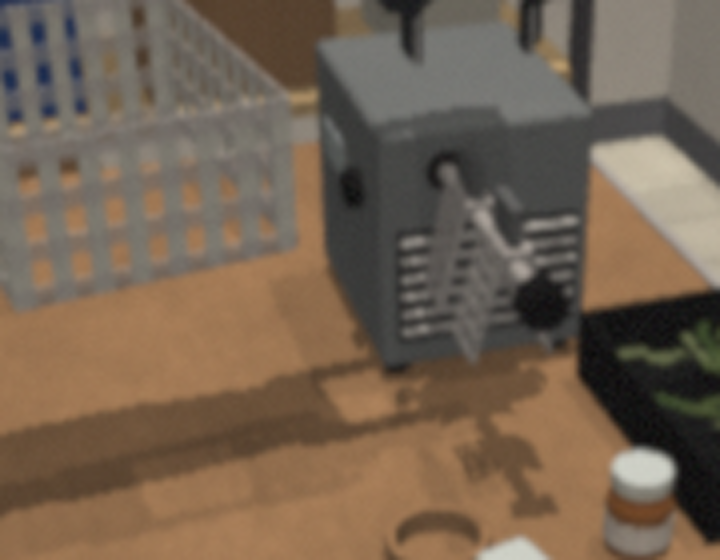

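```bash
python3 - <<'E'
from h import *
go((.59,-.27,.47),27)
E
```

```text
off [-0.44   -0.0543  0.0308] spin -29.0 dist 0.444 cur jaw -2.0 tilt [-2.e-03 -2.e-04 -1.e+00] t 24.1 pos [0.6599 0.1678 0.5006]
```

```bash
python3 -m handwheel '[{"offset":[-0.06,0,0],"spin":0,"grip":1},{"offset":[-0.44,-0.054,0.02],"spin":-29,"grip":1},{"offset":[-0.44,-0.054,0.02],"spin":-29,"grip":1},{"offset":[-0.44,-0.054,0.02],"spin":-29,"grip":1},{"offset":[-0.44,-0.054,0.02],"spin":-29,"grip":1},{"offset":[-0.44,-0.054,0.02],"spin":-29,"grip":1},{"offset":[-0.44,-0.054,0.02],"spin":-29,"grip":1},{"offset":[-0.44,-0.054,0.03],"spin":-29,"grip":1},{"offset":[-0.44,-0.054,0.03],"spin":-29,"grip":1},{"offset":[-0.44,-0.054,0.03],"spin":-29,"grip":1}]'; python3 - <<'E'
from h import *
p,o=wl(['bottle1','board_top'],'w13')
E
```

```text
time_s: 25.35
eef_pos: [0.591, -0.2685, 0.4713]
eef_rot: [-0.001, 0.522, 0.853, 0.0]
wrist_force: [0.3, -0.2, 1.0]
opening: 1.002
bottle1 [320.   52.4] 0.97 [ 0.605 -0.116  0.023]
bottle1 [212.5 211.9] 0.78 [ 0.574 -0.375  0.023]
bottle1 [262.3 143.8] 0.57 [ 0.594 -0.253  0.023]
board_top [165.9  95.9] 0.82 [ 0.447 -0.256  0.01 ]
```

View pics/w13.png

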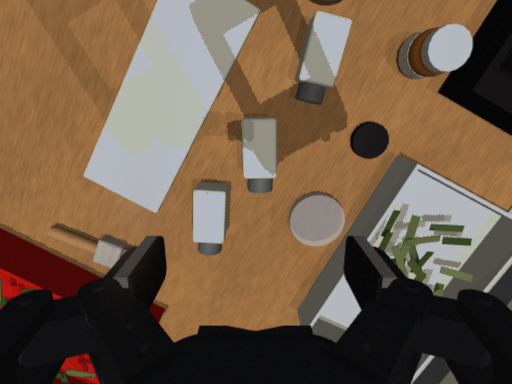

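```bash
python3 - <<'E'
from h import *
p=cams.camera('wrist');o=ctrl.get_obs()
c=p['color'][100:270,180:360]; cv2.imwrite('pics/c13.png',cv2.resize(c,None,fx=4,fy=4,interpolation=2)[:,:,::-1])
E
```

```text
(no output)
```

View pics/c13.png

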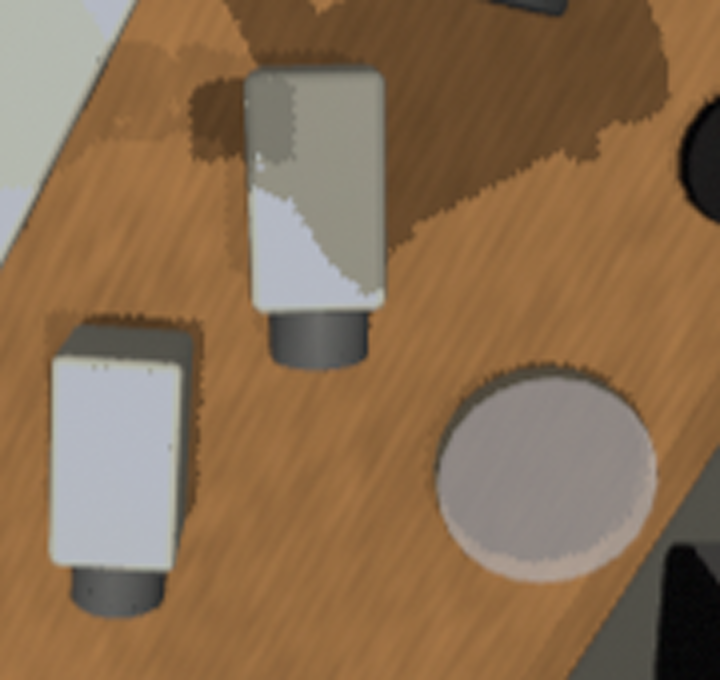

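```bash
cat >> h.py <<'E'
def botquad(p,o,pts,z=.046):
    """pts: base-left, base-right, cap-right, cap-left of top face (pixels)"""
    q=np.array([onz(p,u,z,o) for u in pts]); b=(q[0]+q[1])/2; c=(q[2]+q[3])/2; d=c-b
    print('base',np.round(b,4),'shoulder',np.round(c,4),'len',round(np.linalg.norm(d),4),'wid',np.round([np.linalg.norm(q[0]-q[1]),np.linalg.norm(q[2]-q[3])],4),'axis deg',round(np.degrees(np.arctan2(d[1],d[0])),1),'jaw',round(np.degrees(np.arctan2(d[1],d[0]))+90,1))
    return b,c,d/np.linalg.norm(d)
E
python3 - <<'E'
from h import *
p=cams.camera('wrist');o=ctrl.get_obs()
f=lambda u,v:(180+u/4,100+v/4)
for pts in [[(53,358),(181,362),(174,570),(51,564)],[(247,70),(383,70),(384,305),(254,309)]]:
    b,c,d=botquad(p,o,[f(*u) for u in pts]); g=c-d*.009; g[2]=.179; print('grip',np.round(g,4)); go(g,27)
E
```

```text
base [ 0.5569 -0.3405  0.046 ] shoulder [ 0.5879 -0.4119  0.046 ] len 0.0779 wid [0.0437 0.0442] axis deg -66.5 jaw 23.5
grip [ 0.5844 -0.4037  0.179 ]
off [-0.1169 -0.0675  0.2933] spin 0.1 dist 0.323 cur jaw 27.1 tilt [ 7.e-04 -4.e-04 -1.e+00] t 25.6 pos [ 0.591  -0.2687  0.4722]
base [ 0.5727 -0.2236  0.046 ] shoulder [ 0.6097 -0.2924  0.046 ] len 0.0781 wid [0.0435 0.0439] axis deg -61.7 jaw 28.3
grip [ 0.6055 -0.2845  0.179 ]
off [-0.0204  0.0056  0.2933] spin 0.1 dist 0.294 cur jaw 27.1 tilt [ 7.e-04 -4.e-04 -1.e+00] t 25.6 pos [ 0.591  -0.2687  0.4722]
```

```bash
python3 -m handwheel '[{"offset":[-0.04,-0.03,0.05],"spin":3,"grip":1},{"offset":[-0.08,-0.05,0.1],"spin":3,"grip":1},{"offset":[-0.117,-0.0675,0.15],"spin":3,"grip":1},{"offset":[-0.117,-0.0675,0.2],"spin":3,"grip":1},{"offset":[-0.117,-0.0675,0.2],"spin":3,"grip":1}]'; python3 - <<'E'
from h import *
p,o=wl(['bottle1'],'w14');go((.5844,-.4037,.179),24)
E
```

```text
time_s: 26.22
eef_pos: [0.5815, -0.4036, 0.2647]
eef_rot: [-0.006, 0.545, 0.838, 0.001]
wrist_force: [-0.4, 1.1, -0.1]
opening: 0.997
bottle1 [264.5 166.8] 0.86 [ 0.575 -0.377  0.023]
bottle1 [365.6   0.9] 0.78 [ 0.589 -0.256  0.023]
off [0.0005 0.0006 0.0938] spin 0.0 dist 0.094 cur jaw 24.0 tilt [ 3.e-04  0.e+00 -1.e+00] t 26.32 pos [ 0.5841 -0.4044  0.2728]
```

View pics/w14.png

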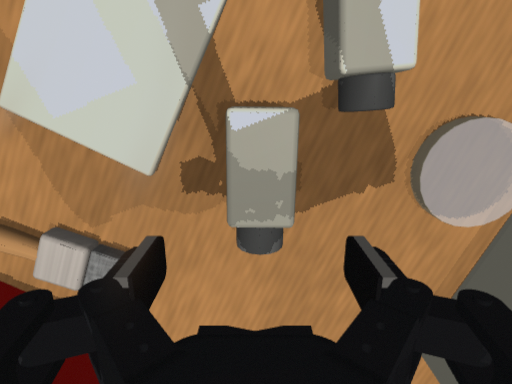

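```bash
python3 - <<'E'
from h import *
p=cams.camera('wrist');o=ctrl.get_obs()
b,c,d=botquad(p,o,[(228,107),(298,109),(296,228),(228,226)]); g=c-d*.009; g[2]=.179; print('grip',np.round(g,4)); go(g,24)
R=wquat()
print('brush tool', np.round(R.T@(onz(p,(125,250),.02,o)-o['eef_pos']),3),np.round(R.T@(onz(p,(95,232),.02,o)-o['eef_pos']),3))
E
```

```text
base [ 0.5627 -0.3439  0.046 ] shoulder [ 0.596  -0.4187  0.046 ] len 0.0819 wid [0.0445 0.0484] axis deg -66.0 jaw 24.0
grip [ 0.5923 -0.4105  0.179 ]
off [-0.008   0.0044  0.096 ] spin 0.0 dist 0.096 cur jaw 24.0 tilt [ 0.003  -0.0027 -1.    ] t 26.38 pos [ 0.5847 -0.4047  0.2749]
brush tool [-0.048 -0.108  0.255] [-0.032 -0.13   0.255]
```

```bash
python3 -m handwheel '[{"offset":[-0.005,0.004,0],"spin":0,"grip":1},{"offset":[-0.005,0.004,0.04],"spin":0,"grip":1},{"offset":[-0.005,0.004,0.08],"spin":0,"grip":1},{"offset":[-0.005,0.004,0.095],"spin":0,"grip":1},{"offset":[-0.005,0.004,0.095],"spin":0,"grip":1},{"offset":[-0.005,0.004,0.095],"spin":0,"grip":1}]'; python3 - <<'E'
from h import *
p,o=wl(['bottle1'],'w15');go((.5844,-.4037,.179),24)
E
```

```text
time_s: 27.12
eef_pos: [0.5902, -0.4086, 0.1794]
eef_rot: [0.002, 0.545, 0.839, -0.0]
wrist_force: [1.0, -0.3, 0.6]
opening: 0.998
bottle1 [250.8 180.2] 0.78 [ 0.573 -0.376  0.023]
off [ 0.0067 -0.0031  0.0002] spin -0.0 dist 0.007 cur jaw 24.0 tilt [ 0.0027 -0.0027 -1.    ] t 27.23 pos [ 0.59   -0.4085  0.1792]
```

View pics/w15.png

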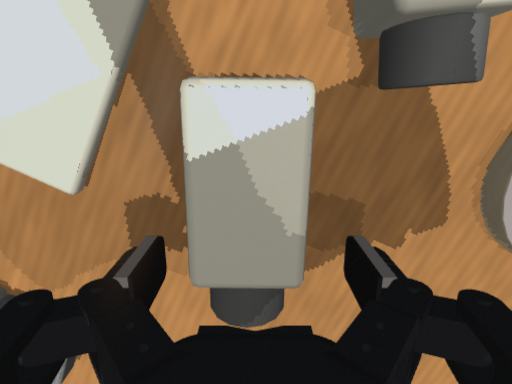

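```bash
python3 - <<'E'
from h import *
p=cams.camera('wrist');o=ctrl.get_obs();R=wquat()
for uv,z in [((247,286),.046),((247,78),.046),((247,322),.01),((247,322),.023)]: print(np.round(R.T@(onz(p,uv,z,o)-o['eef_pos']),4))
T=np.linalg.inv(p['tool_from_camera'])
for pt in [(0.011,.04,.1547),(-.011,.04,.1547),(0,.0425,.16),(.011,.0425,.142),(.011,.0425,.16)]:
    c=T[:3,:3]@np.array(pt)+T[:3,3]; K=p['camera_matrix']; print(pt,K[0,0]*c[0]/-c[2]+K[0,2],K[1,1]*-c[1]/-c[2]+K[1,2])
E
```

```text
[ 0.0008 -0.0039  0.1328]
[ 0.077  -0.0034  0.1326]
[-0.0465 -0.0052  0.169 ]
[-0.0355 -0.0048  0.1559]
(0.011, 0.04, 0.1547) 345.9275392782636 237.3634072478992
(-0.011, 0.04, 0.1547) 341.98863655796146 280.2484009992658
(0, 0.0425, 0.16) 346.0109148029862 253.6339071016113
(0.011, 0.0425, 0.142) 361.0569353957686 250.9598282314754
(0.011, 0.0425, 0.16) 347.996119060554 232.39172094965943
```

```bash
python3 -m handwheel '[{"offset":[0.01,-0.004,0],"spin":0,"grip":1},{"offset":[0.01,-0.004,0],"spin":0,"grip":0.4},{"offset":[0.01,-0.004,0],"spin":0,"grip":0.4},{"offset":[0.01,-0.004,0],"spin":0,"grip":0.4},{"offset":[0.01,-0.004,0],"spin":0,"grip":0.4},{"offset":[0.01,-0.004,0],"spin":0,"grip":0.4}]';  python3 -m handwheel '[{"offset":[0,0,-0.02],"spin":0,"grip":0.4},{"offset":[0,0,-0.04],"spin":0,"grip":0.4},{"offset":[0,0,-0.06],"spin":0,"grip":0.4},{"offset":[0,0,-0.06],"spin":0,"grip":0.4}]'
python3 - <<'E'
from h import *
p,o=wl([],'w16')
p=cams.camera('side');c=p['color'][160:340,190:370]; cv2.imwrite('pics/s16.png',cv2.resize(c,None,fx=3,fy=3,interpolation=2)[:,:,::-1])
E
```

```text
time_s: 28.02
eef_pos: [0.5817, -0.4006, 0.1772]
eef_rot: [0.001, 0.545, 0.839, -0.0]
wrist_force: [0.5, -0.1, 3.5]
opening: 0.536
time_s: 28.52
eef_pos: [0.5823, -0.4011, 0.2403]
eef_rot: [0.003, 0.545, 0.839, -0.001]
wrist_force: [0.1, -0.5, -2.2]
opening: 0.531
```

View pics/w16.png

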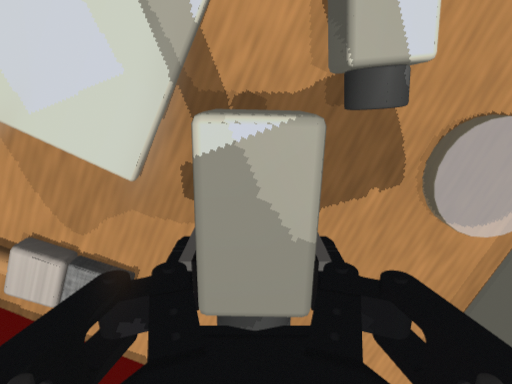

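View pics/s16.png

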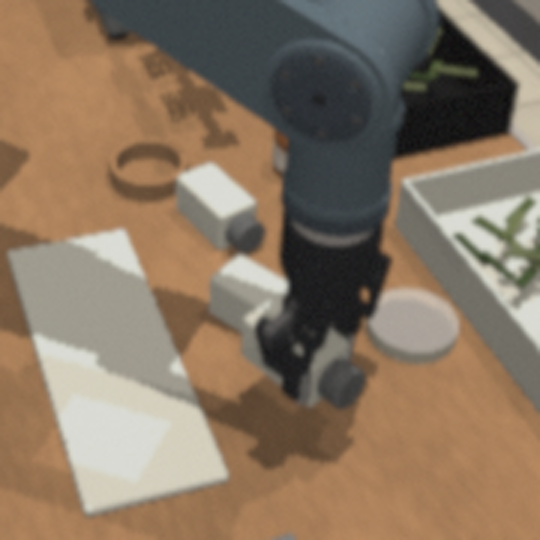

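```bash
python3 - <<'E'
from h import *
go((.452,-.365,.245),24)
E
```

```text
off [ 0.0848 -0.1039 -0.0079] spin -0.0 dist 0.134 cur jaw 24.0 tilt [ 4.e-04 -5.e-04 -1.e+00] t 28.62 pos [ 0.5814 -0.4003  0.2371]
```

```bash
python3 -m handwheel '[{"offset":[0,0,-0.03],"spin":0,"grip":0.4},{"offset":[0.04,-0.05,-0.03],"spin":0,"grip":0.4},{"offset":[0.085,-0.104,-0.03],"spin":0,"grip":0.4},{"offset":[0.085,-0.104,-0.02],"spin":0,"grip":0.4},{"offset":[0.085,-0.104,-0.008],"spin":0,"grip":0.4},{"offset":[0.085,-0.104,-0.008],"spin":0,"grip":0.4}]'; python3 -m handwheel '[{"offset":[0,0,0],"spin":0,"grip":0.5},{"offset":[0,0,0],"spin":0,"grip":0.51},{"offset":[0,0,0],"spin":0,"grip":0.52},{"offset":[0,0,0],"spin":0,"grip":0.525}]'
python3 - <<'E'
from h import *
p,o=wl([],'w17')
p=cams.camera('side');c=p['color'][160:340,150:330]; cv2.imwrite('pics/s17.png',cv2.resize(c,None,fx=3,fy=3,interpolation=2)[:,:,::-1])
E
```

```text
time_s: 29.38
eef_pos: [0.4525, -0.3651, 0.2434]
eef_rot: [-0.001, 0.545, 0.839, 0.0]
wrist_force: [0.1, 0.3, -1.3]
opening: 0.528
time_s: 29.88
eef_pos: [0.452, -0.3649, 0.2449]
eef_rot: [0.0, 0.545, 0.839, -0.0]
wrist_force: [-0.2, 0.4, -2.6]
opening: 0.531
```

View pics/w17.png

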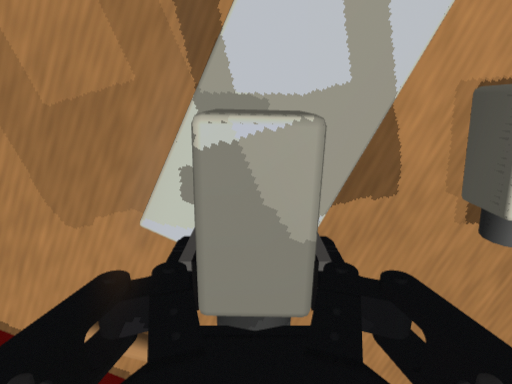

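View pics/s17.png

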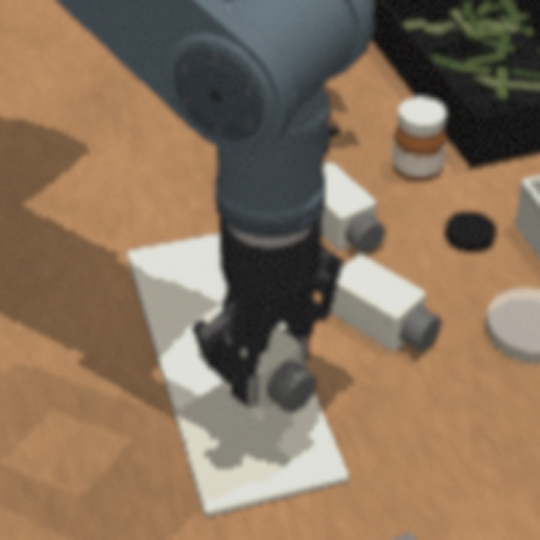

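```bash
for g in 0.53; do :; done; python3 -m handwheel '[{"offset":[0,0,0],"spin":0,"grip":0.528},{"offset":[0,0,0],"spin":0,"grip":0.531},{"offset":[0,0,0],"spin":0,"grip":0.534}]'
python3 - <<'E'
from h import *
p,o=wl([],'w18')
E
```

```text
time_s: 30.35
eef_pos: [0.4519, -0.3649, 0.2447]
eef_rot: [0.0, 0.545, 0.839, 0.0]
wrist_force: [0.3, 0.1, -2.0]
opening: 0.531
```

View pics/w18.png

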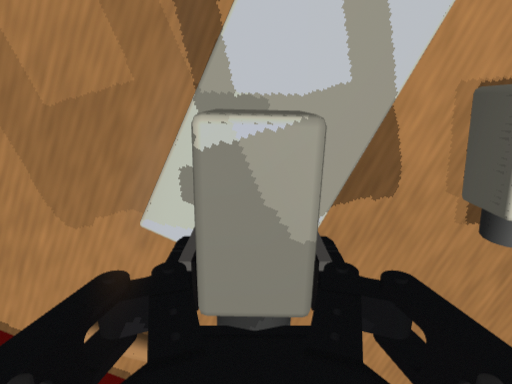

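```bash
python3 -m handwheel '[{"offset":[0,0,0],"spin":0,"grip":0.537},{"offset":[0,0,0],"spin":0,"grip":0.539}]';python3 -m handwheel '[{"offset":[0,0,0],"spin":0,"grip":0.541}]'
python3 - <<'E'
from h import *
p,o=wl([],'w19')
E
```

```text
time_s: 30.65
eef_pos: [0.4519, -0.3649, 0.2447]
eef_rot: [0.0, 0.545, 0.839, 0.0]
wrist_force: [0.4, 0.1, -1.8]
opening: 0.537
time_s: 30.78
eef_pos: [0.4519, -0.3649, 0.2447]
eef_rot: [-0.0, 0.545, 0.839, 0.0]
wrist_force: [-0.1, -0.2, -1.8]
opening: 0.544
```

View pics/w19.png

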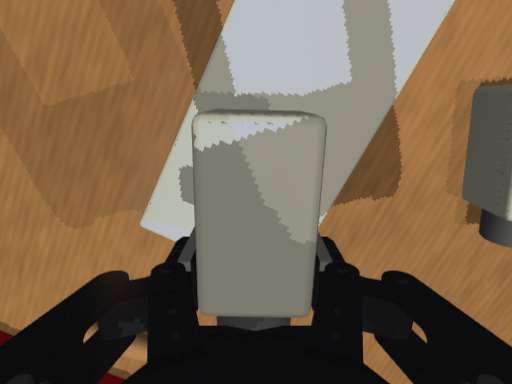

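```bash
cat > d.py <<'E'
from h import *
import sys
a=cv2.imread('pics/w19.png')[:,:,::-1].astype(int)
p=cams.camera('wrist'); save(p,sys.argv[1]); print('diff',abs(p['color'].astype(int)-a)[90:330,180:340].mean(), 'F',np.round(ctrl.get_obs()['wrist_force'],1))
E
python3 -m handwheel '[{"offset":[0,0,0],"spin":0,"grip":0.544}]'; python3 d.py w20; python3 -m handwheel '[{"offset":[0,0,0],"spin":0,"grip":0.547}]'; python3 d.py w21
```

```text
time_s: 30.95
eef_pos: [0.452, -0.365, 0.2449]
eef_rot: [0.0, 0.545, 0.839, -0.0]
wrist_force: [0.3, 0.1, -0.4]
opening: 0.544
diff 20.994869791666666 F [-0.   0.1 -0.5]
time_s: 31.12
eef_pos: [0.452, -0.365, 0.2449]
eef_rot: [0.0, 0.545, 0.839, -0.0]
wrist_force: [-0.7, -0.1, -0.1]
opening: 0.544
diff 21.70671875 F [ 0.4 -0.5 -0.7]
```

```bash
python3 - <<'E'
from h import *
p=cams.camera('side');c=p['color'][160:340,150:330]; cv2.imwrite('pics/s21.png',cv2.resize(c,None,fx=3,fy=3,interpolation=2)[:,:,::-1])
E
```

```text
(no output)
```

View pics/w21.png

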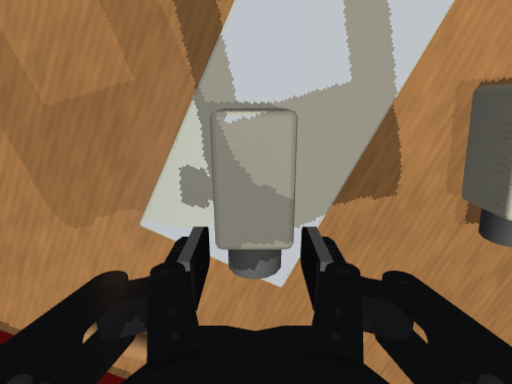

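View pics/s21.png

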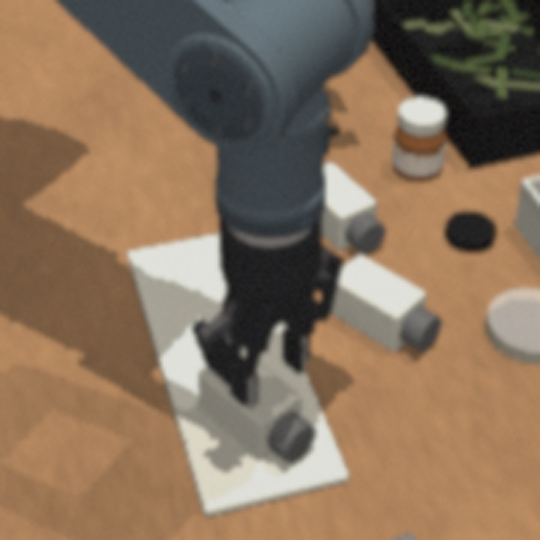

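```bash
python3 - <<'E'
from h import *
p=cams.camera('wrist');o=ctrl.get_obs();R=wquat()
for n,uv,z in [('base',(254,112),.056),('sh',(254,246),.056),('capend',(254,276),.049),('sideL',(212,180),.056),('sideR',(296,180),.056)]:
    w=onz(p,uv,z,o); print(n,np.round(w,4),np.round(R.T@(w-o['eef_pos']),4))
b,c,d=botquad(p,o,[(211,112),(297,113),(293,247),(216,245)],.056)
E
```

```text
base [ 0.4246 -0.3067  0.056 ] [ 0.0644 -0.0014  0.1888]
sh [ 0.4551 -0.3754  0.056 ] [-0.0108 -0.0014  0.1888]
capend [ 0.4649 -0.3975  0.049 ] [-0.035  -0.0014  0.1958]
sideL [ 0.4183 -0.3487  0.056 ] [ 0.0286 -0.0241  0.1888]
sideR [ 0.4599 -0.3302  0.056 ] [0.0286 0.0214 0.1888]
base [ 0.4247 -0.3069  0.056 ] shoulder [ 0.4554 -0.3753  0.056 ] len 0.075 wid [0.0438 0.0445] axis deg -65.8 jaw 24.2
```

```bash
python3 -m handwheel '[{"offset":[0,0,0],"spin":0,"grip":0.8},{"offset":[-0.02,-0.0014,0],"spin":0,"grip":0.9},{"offset":[-0.0385,-0.0014,0.02],"spin":0,"grip":0.9},{"offset":[-0.0385,-0.0014,0.045],"spin":0,"grip":0.9},{"offset":[-0.0385,-0.0014,0.055],"spin":0,"grip":0.9},{"offset":[-0.0385,-0.0014,0.055],"spin":0,"grip":0.9},{"offset":[-0.0385,-0.0014,0.055],"spin":0,"grip":0.9}]'; python3 - <<'E'
from h import *
p,o=wl([],'w22');R=wquat()
E
```

```text
time_s: 32.15
eef_pos: [0.4666, -0.4009, 0.1907]
eef_rot: [0.001, 0.545, 0.839, -0.0]
wrist_force: [0.8, 0.4, 0.0]
opening: 0.901
```

View pics/w22.png

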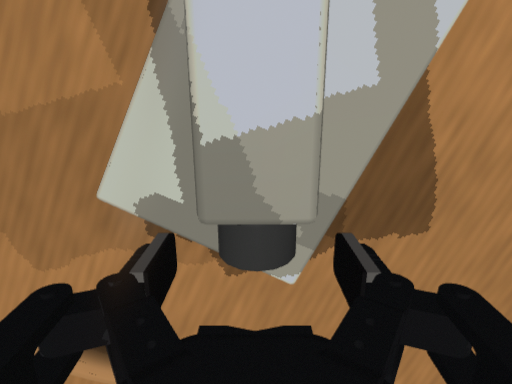

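```bash
python3 - <<'E'
from h import *
p=cams.camera('wrist');o=ctrl.get_obs();R=wquat()
for n,uv,z in [('sh',(257,223),.056),('sh2',(257,225),.05),('capend',(257,270),.051),('capend',(257,270),.047),('capL',(219,240),.033),('capR',(297,240),.033)]:
    w=onz(p,uv,z,o); print(n,np.round(R.T@(w-o['eef_pos']),4))
E
```

```text
sh [ 2.630e-02 -1.000e-04  1.348e-01]
sh2 [ 2.290e-02 -1.000e-04  1.409e-01]
capend [ 0.0035 -0.      0.1399]
capend [0.001  0.     0.1439]
capL [ 0.0081 -0.0175  0.1579]
capR [0.0081 0.0186 0.1579]
```

```bash
python3 -m handwheel '[{"offset":[0,0,0],"spin":0,"grip":0.3},{"offset":[0,0,0],"spin":0,"grip":0.3},{"offset":[0,0,0],"spin":0,"grip":0.3},{"offset":[0,0,0],"spin":0,"grip":0.3},{"offset":[0,0,0],"spin":0,"grip":0.3},{"offset":[0,0,-0.01],"spin":0,"grip":0.3},{"offset":[0,0,-0.025],"spin":0,"grip":0.3},{"offset":[0,0,-0.025],"spin":0,"grip":0.3}]'; python3 - <<'E'
from h import *
p,o=wl([],'w23')
p=cams.camera('side');c=p['color'][160:340,150:330]; cv2.imwrite('pics/s23.png',cv2.resize(c,None,fx=3,fy=3,interpolation=2)[:,:,::-1])
E
```

```text
time_s: 33.25
eef_pos: [0.4667, -0.4012, 0.2165]
eef_rot: [0.001, 0.545, 0.839, -0.001]
wrist_force: [0.6, -0.4, -1.6]
opening: 0.386
```

View pics/w23.png

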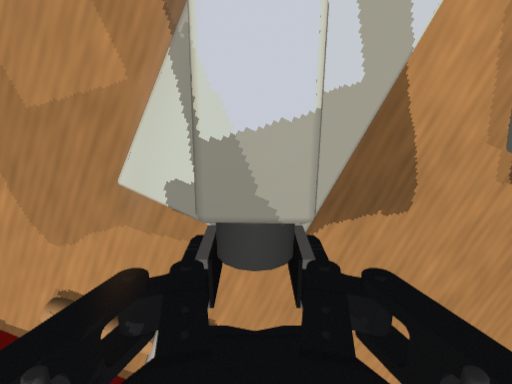

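View pics/s23.png

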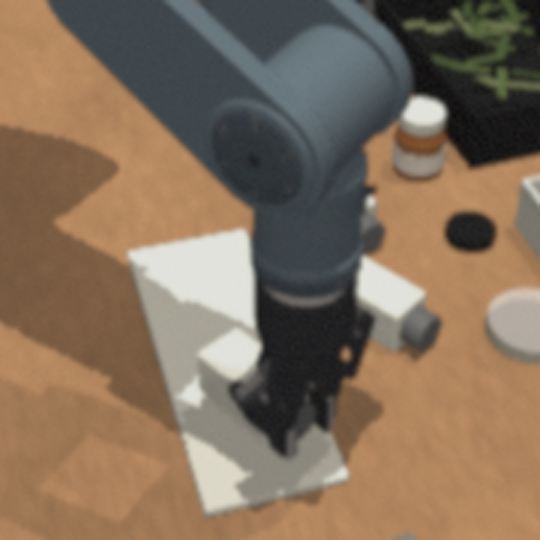

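```bash
cat > d.py <<'E'
from h import *
import sys
a=cv2.imread('pics/w23.png')[:,:,::-1].astype(int)
p=cams.camera('wrist'); save(p,sys.argv[1]); print('diff',round(abs(p['color'].astype(int)-a)[0:270,190:330].mean(),1), 'F',np.round(ctrl.get_obs()['wrist_force'],1))
E
python3 -m handwheel '[{"offset":[0,0,0],"spin":0,"grip":0.37},{"offset":[0,0,0],"spin":0,"grip":0.375},{"offset":[0,0,0],"spin":0,"grip":0.38}]'; python3 d.py w24;python3 -m handwheel '[{"offset":[0,0,0],"spin":0,"grip":0.385}]'; python3 d.py w25; python3 -m handwheel '[{"offset":[0,0,0],"spin":0,"grip":0.39}]'; python3 d.py w26
```

```text
time_s: 33.72
eef_pos: [0.4662, -0.4006, 0.2144]
eef_rot: [-0.0, 0.545, 0.839, 0.0]
wrist_force: [1.0, -0.1, -2.0]
opening: 0.393
diff 2.1 F [ 0.2 -0.2 -1.4]
time_s: 33.9
eef_pos: [0.4662, -0.4006, 0.2146]
eef_rot: [-0.0, 0.545, 0.839, 0.0]
wrist_force: [0.1, 0.5, -1.6]
opening: 0.392
diff 2.0 F [ 0.4  0.8 -2. ]
time_s: 34.08
eef_pos: [0.4663, -0.4007, 0.2147]
eef_rot: [0.0, 0.545, 0.839, -0.0]
wrist_force: [1.1, -0.9, -1.3]
opening: 0.394
diff 1.9 F [-0.  -0.1 -2. ]
```

```bash
python3 -m handwheel '[{"offset":[0,0,0],"spin":0,"grip":0.393}]'; python3 d.py w27;python3 -m handwheel '[{"offset":[0,0,0],"spin":0,"grip":0.395}]'; python3 d.py w28; python3 -m handwheel '[{"offset":[0,0,0],"spin":0,"grip":0.397}]'; python3 d.py w29
```

```text
time_s: 34.25
eef_pos: [0.4663, -0.4007, 0.2147]
eef_rot: [0.0, 0.545, 0.839, -0.0]
wrist_force: [-0.0, 0.2, -1.3]
opening: 0.396
diff 2.1 F [-0.1 -0.1 -1.4]
time_s: 34.42
eef_pos: [0.4663, -0.4007, 0.2147]
eef_rot: [0.0, 0.545, 0.839, -0.0]
wrist_force: [-0.2, 0.0, -1.4]
opening: 0.396
diff 2.3 F [ 0.7  0.5 -2.5]
time_s: 34.6
eef_pos: [0.4662, -0.4007, 0.2147]
eef_rot: [0.0, 0.545, 0.839, -0.0]
wrist_force: [-0.8, 0.2, -1.5]
opening: 0.401
diff 2.4 F [ 0.7  0.1 -0.3]
```

```bash
python3 -m handwheel '[{"offset":[0,0,0],"spin":0,"grip":0.398}]'; python3 d.py w30;python3 -m handwheel '[{"offset":[0,0,0],"spin":0,"grip":0.399}]'; python3 d.py w31; python3 -m handwheel '[{"offset":[0,0,0],"spin":0,"grip":0.4}]'; python3 d.py w32
```

```text
time_s: 34.78
eef_pos: [0.4662, -0.4007, 0.2147]
eef_rot: [-0.0, 0.545, 0.839, -0.0]
wrist_force: [0.0, 0.8, -0.6]
opening: 0.402
diff 2.5 F [-0.4  0.1 -1.4]
time_s: 34.95
eef_pos: [0.4663, -0.4007, 0.2147]
eef_rot: [0.0, 0.545, 0.839, -0.0]
wrist_force: [-0.1, 0.5, -0.8]
opening: 0.407
diff 2.6 F [ 0.3  0.1 -1.6]
time_s: 35.12
eef_pos: [0.4663, -0.4007, 0.2147]
eef_rot: [-0.0, 0.545, 0.839, -0.0]
wrist_force: [0.2, 0.9, -2.4]
opening: 0.399
diff 2.7 F [-0.3 -0.3 -1.5]
```

View pics/w32.png

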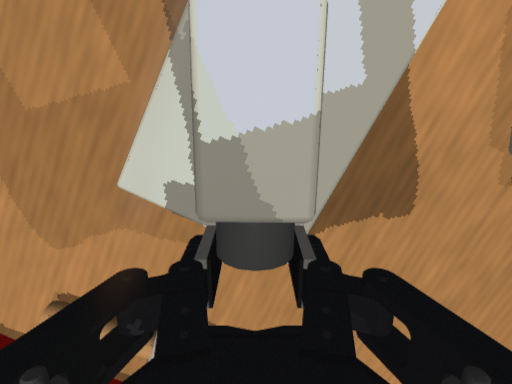

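```bash
python3 -m handwheel '[{"offset":[0,0,0],"spin":0,"grip":0.402},{"offset":[0,0,0],"spin":0,"grip":0.404}]'; python3 d.py w33;python3 -m handwheel '[{"offset":[0,0,0],"spin":0,"grip":0.406}]'; python3 d.py w34; python3 -m handwheel '[{"offset":[0,0,0],"spin":0,"grip":0.408}]'; python3 d.py w35
```

```text
time_s: 35.42
eef_pos: [0.4662, -0.4006, 0.2147]
eef_rot: [-0.0, 0.545, 0.839, -0.0]
wrist_force: [0.3, 1.3, -1.5]
opening: 0.401
diff 3.3 F [ 0.   0.5 -2.1]
time_s: 35.6
eef_pos: [0.4662, -0.4007, 0.2147]
eef_rot: [0.0, 0.545, 0.839, -0.0]
wrist_force: [-0.1, 0.1, -1.4]
opening: 0.409
diff 3.6 F [-0.4 -0.2 -1.5]
time_s: 35.78
eef_pos: [0.4663, -0.4006, 0.2147]
eef_rot: [-0.0, 0.545, 0.839, -0.0]
wrist_force: [0.4, 0.5, -2.2]
opening: 0.409
diff 4.0 F [-0.3  0.  -0.9]
```

View pics/w35.png

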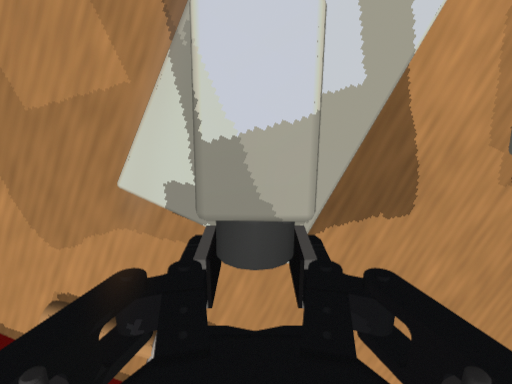

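```bash
python3 -m handwheel '[{"offset":[0,0,0],"spin":0,"grip":0.41},{"offset":[0,0,0],"spin":0,"grip":0.41},{"offset":[0,0,0],"spin":0,"grip":0.41}]'; python3 d.py w36;python3 -m handwheel '[{"offset":[0,0,0],"spin":0,"grip":0.412},{"offset":[0,0,0],"spin":0,"grip":0.412}]'; python3 d.py w37; python3 -m handwheel '[{"offset":[0,0,0],"spin":0,"grip":0.414},{"offset":[0,0,0],"spin":0,"grip":0.414}]'; python3 d.py w38
```

```text
time_s: 36.2
eef_pos: [0.4662, -0.4007, 0.2147]
eef_rot: [0.0, 0.545, 0.839, -0.0]
wrist_force: [-0.5, 0.3, -2.0]
opening: 0.408
diff 11.5 F [-0.3 -0.7 -0.7]
time_s: 36.5
eef_pos: [0.4663, -0.4006, 0.2147]
eef_rot: [0.0, 0.545, 0.839, 0.0]
wrist_force: [-0.1, -0.6, -2.2]
opening: 0.417
diff 11.6 F [ 0.5  0.7 -2. ]
time_s: 36.8
eef_pos: [0.4663, -0.4006, 0.2147]
eef_rot: [0.0, 0.545, 0.839, 0.0]
wrist_force: [0.3, 1.6, -1.4]
opening: 0.418
diff 11.6 F [-0.1  0.4 -0.8]
```

View pics/w38.png

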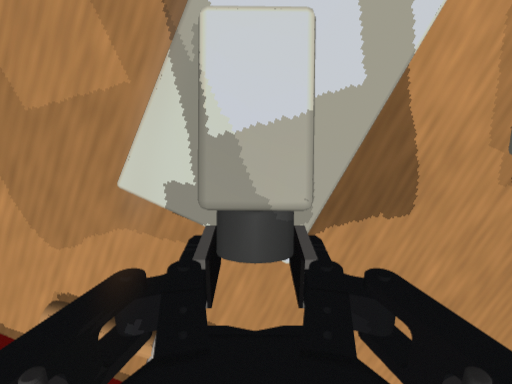

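```bash
python3 -m handwheel '[{"offset":[0,0,-0.004],"spin":0,"grip":0.41},{"offset":[0,0,-0.008],"spin":0,"grip":0.41},{"offset":[0,0,-0.012],"spin":0,"grip":0.41},{"offset":[0,0,-0.016],"spin":0,"grip":0.41},{"offset":[0,0,-0.02],"spin":0,"grip":0.41},{"offset":[0,0,-0.02],"spin":0,"grip":0.41}]'; python3 d.py w39
```

```text
time_s: 37.6
eef_pos: [0.4664, -0.4008, 0.2353]
eef_rot: [0.001, 0.545, 0.839, -0.0]
wrist_force: [0.2, -0.8, -2.0]
opening: 0.409
diff 20.0 F [ 0.8 -0.7 -1.1]
```

View pics/w39.png

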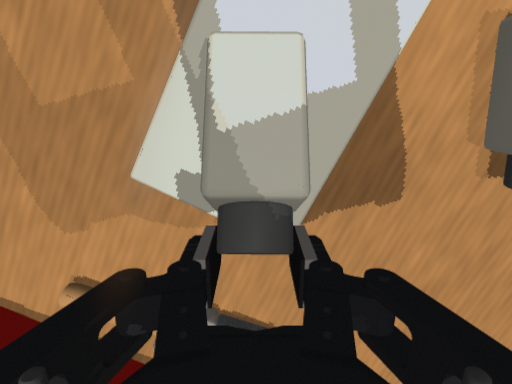

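```bash
python3 -m handwheel '[{"offset":[0,0,-0.006],"spin":0,"grip":0.41},{"offset":[0,0,-0.012],"spin":0,"grip":0.41},{"offset":[0,0,-0.018],"spin":0,"grip":0.41},{"offset":[0,0,-0.024],"spin":0,"grip":0.41},{"offset":[0,0,-0.03],"spin":0,"grip":0.41},{"offset":[0,0,-0.036],"spin":0,"grip":0.41},{"offset":[0,0,-0.036],"spin":0,"grip":0.41}]'; python3 d.py w40
```

```text
time_s: 38.52
eef_pos: [0.4664, -0.4009, 0.2714]
eef_rot: [0.001, 0.545, 0.839, -0.0]
wrist_force: [0.1, 0.0, -0.7]
opening: 0.413
diff 25.2 F [ 0.4  0.3 -2.2]
```

View pics/w40.png

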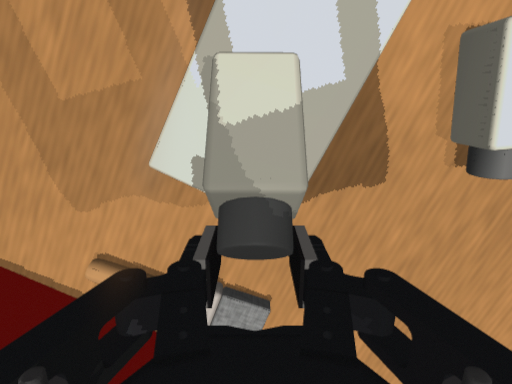

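```bash
python3 -m handwheel '[{"offset":[0,0,0],"spin":0,"grip":0.412},{"offset":[0,0,0],"spin":0,"grip":0.412}]'; python3 d.py w41; python3 -m handwheel '[{"offset":[0,0,0],"spin":0,"grip":0.413},{"offset":[0,0,0],"spin":0,"grip":0.413}]'; python3 d.py w42
```

```text
time_s: 38.83
eef_pos: [0.4662, -0.4006, 0.2704]
eef_rot: [-0.0, 0.545, 0.839, 0.0]
wrist_force: [0.1, -0.0, -2.7]
opening: 0.413
diff 25.1 F [-0.7 -1.4 -2.3]
time_s: 39.12
eef_pos: [0.4663, -0.4006, 0.2706]
eef_rot: [-0.0, 0.545, 0.839, 0.0]
wrist_force: [-0.1, 0.9, -1.6]
opening: 0.413
diff 25.1 F [ 0.2 -0.1 -1.9]
```

View pics/w42.png

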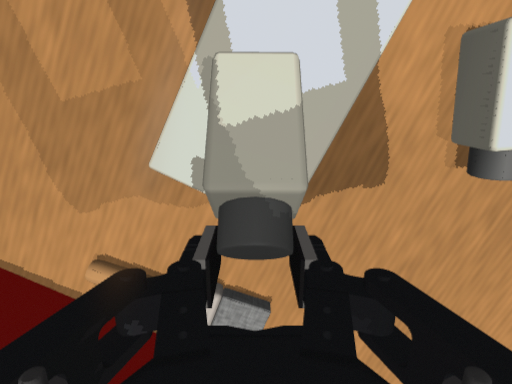

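```bash
python3 -m handwheel '[{"offset":[0.02,0,0],"spin":0,"grip":0.39},{"offset":[0.04,0,0],"spin":0,"grip":0.39},{"offset":[0.05,0,0],"spin":0,"grip":0.39},{"offset":[0.05,0,0],"spin":0,"grip":0.41},{"offset":[0.05,0,0],"spin":0,"grip":0.415}]'; python3 d.py w43; python3 -m handwheel '[{"offset":[0,0,0],"spin":0,"grip":0.417},{"offset":[0,0,0],"spin":0,"grip":0.417}]'; python3 d.py w44;  python3 - <<'E'
from h import *
p=cams.camera('side');c=p['color'][160:340,150:330]; cv2.imwrite('pics/s44.png',cv2.resize(c,None,fx=3,fy=3,interpolation=2)[:,:,::-1])
E
```

```text
time_s: 39.8
eef_pos: [0.4462, -0.3556, 0.271]
eef_rot: [0.001, 0.545, 0.839, -0.0]
wrist_force: [0.4, 0.4, -1.7]
opening: 0.417
diff 33.6 F [-0.1  0.5 -2.3]
time_s: 40.1
eef_pos: [0.446, -0.3553, 0.2706]
eef_rot: [0.0, 0.545, 0.838, -0.0]
wrist_force: [-0.4, -0.8, -2.4]
opening: 0.417
diff 34.3 F [ 0.1 -0.2 -2.8]
```

View pics/w44.png

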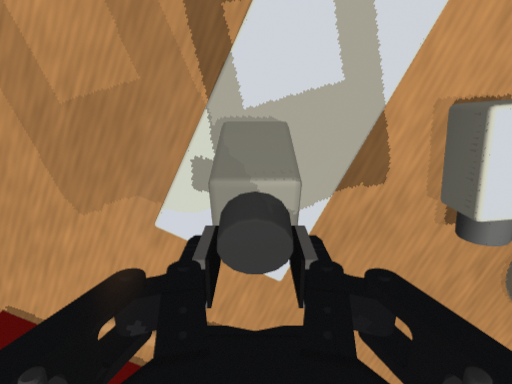

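View pics/s44.png

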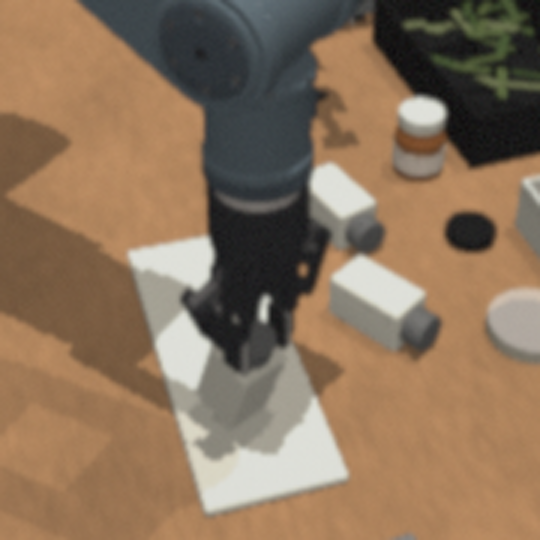

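```bash
python3 -m handwheel '[{"offset":[0,0,0],"spin":0,"grip":0.418},{"offset":[0,0,0],"spin":0,"grip":0.418}]'; python3 d.py w45; python3 -m handwheel '[{"offset":[0,0,0],"spin":0,"grip":0.419},{"offset":[0,0,0],"spin":0,"grip":0.419}]'; python3 d.py w46
```

```text
time_s: 40.45
eef_pos: [0.4459, -0.355, 0.2707]
eef_rot: [-0.0, 0.545, 0.839, 0.0]
wrist_force: [-0.4, -0.3, -2.2]
opening: 0.417
diff 34.3 F [ 0.2  0.  -2.3]
time_s: 40.75
eef_pos: [0.4459, -0.355, 0.2707]
eef_rot: [0.0, 0.545, 0.839, -0.0]
wrist_force: [-0.3, -0.6, -2.0]
opening: 0.42
diff 33.9 F [-0.6  0.4 -1.6]
```

View pics/w46.png

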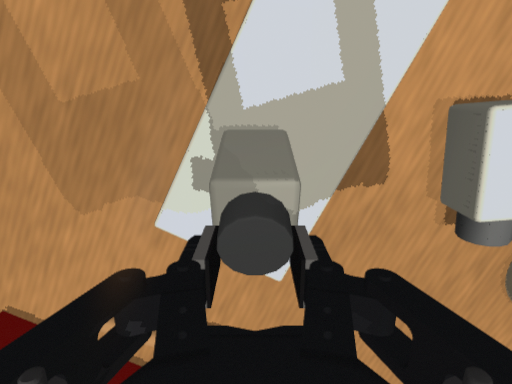

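```bash
python3 - <<'E'
from h import *
p=cams.camera('wrist');T=np.linalg.inv(p['tool_from_camera']);K=p['camera_matrix']
for pt in [(.03,0,.2555),(.03,0,.1755),(.007+.018,0,.153)]:
    c=T[:3,:3]@np.array(pt)+T[:3,3]; print(pt,K[1,1]*-c[1]/-c[2]+K[1,2])
E
python3 -m handwheel '[{"offset":[0,0,0.002],"spin":0,"grip":0.417},{"offset":[0,0,0.004],"spin":0,"grip":0.417},{"offset":[0,0,0.006],"spin":0,"grip":0.417}]';python3 d.py w47
```

```text
(0.03, 0, 0.2555) 155.66857528565666
(0.03, 0, 0.1755) 184.1460524894736
(0.024999999999999998, 0, 0.153) 209.31685819845558
time_s: 41.22
eef_pos: [0.4468, -0.3561, 0.267]
eef_rot: [0.002, 0.545, 0.839, -0.001]
wrist_force: [-0.2, 0.2, 11.0]
opening: 0.42
diff 33.4 F [ 0.7 -0.3  9.2]
```

View pics/w47.png

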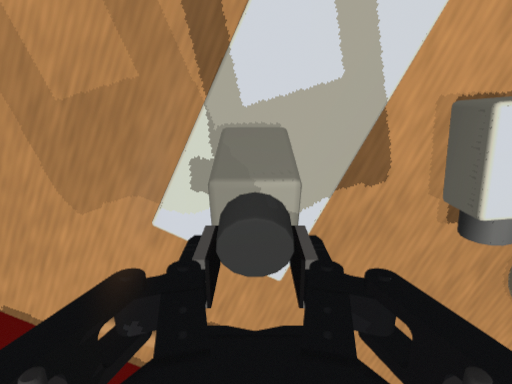

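```bash
python3 -m handwheel '[{"offset":[0.006,0,-0.001],"spin":0,"grip":0.417},{"offset":[0.012,0,-0.001],"spin":0,"grip":0.417},{"offset":[0.018,0,0.001],"spin":0,"grip":0.417},{"offset":[0.018,0,0.001],"spin":0,"grip":0.417}]';python3 d.py w48
```

```text
time_s: 41.78
eef_pos: [0.4384, -0.3377, 0.2637]
eef_rot: [-0.0, 0.545, 0.839, 0.0]
wrist_force: [-0.5, 0.8, 3.9]
opening: 0.418
diff 35.5 F [-0.   1.2  5. ]
```

View pics/w48.png

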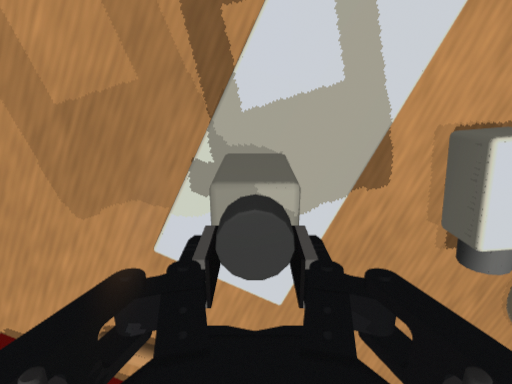

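```bash
python3 -m handwheel '[{"offset":[0,0,0],"spin":0,"grip":0.45},{"offset":[0,0,0],"spin":0,"grip":0.5},{"offset":[0,0,0],"spin":0,"grip":0.7},{"offset":[0,0,0],"spin":0,"grip":0.8},{"offset":[0,0,-0.03],"spin":0,"grip":0.9},{"offset":[0,0,-0.09],"spin":0,"grip":1},{"offset":[0,0,-0.15],"spin":0,"grip":1},{"offset":[0,0,-0.2],"spin":0,"grip":1},{"offset":[0,0,-0.2],"spin":0,"grip":1}]'
python3 - <<'E'
from h import *
p,o=wl(['bottle1','board_top'],'w49')
p=cams.camera('side');c=p['color'][160:340,170:350]; cv2.imwrite('pics/s49.png',cv2.resize(c,None,fx=3,fy=3,interpolation=2)[:,:,::-1])
E
```

```text
time_s: 42.95
eef_pos: [0.4392, -0.3391, 0.4692]
eef_rot: [0.005, 0.545, 0.839, -0.001]
wrist_force: [1.0, -0.3, -0.3]
opening: 0.999
bottle1 [351.6 120.7] 0.76 [ 0.543 -0.25   0.023]
bottle1 [255.2 142.6] 0.68 [ 0.436 -0.33   0.023]
bottle1 [448.4  43.9] 0.61 [ 0.608 -0.118  0.023]
board_top [286.  99.] 0.58 [ 0.451 -0.26   0.01 ]
```

View pics/w49.png

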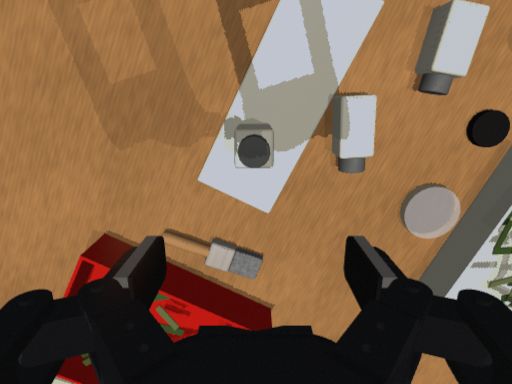

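View pics/s49.png

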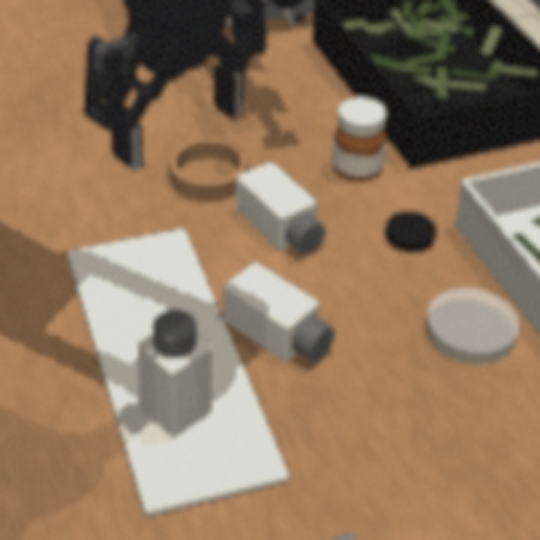

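```bash
python3 - <<'E'
from h import *
p,o=wl([],'w50')
b,c,d=botquad(p,o,[(340,97),(376,97),(374,156),(343,155)]); ce=c+d*.022; g=ce+d*.004; g[2]=.27; print(np.round(g,4)); go(g,24)
E
```

```text
base [ 0.5219 -0.2189  0.046 ] shoulder [ 0.5581 -0.2819  0.046 ] len 0.0726 wid [0.044  0.0401] axis deg -60.1 jaw 29.9
[ 0.571  -0.3045  0.27  ]
off [-0.0236  0.1351  0.1914] spin -0.0 dist 0.235 cur jaw 24.0 tilt [-0.0023  0.0027 -1.    ] t 43.2 pos [ 0.4384 -0.3383  0.4616]
```

```bash
python3 -m handwheel '[{"offset":[-0.01,0.05,0],"spin":-5,"grip":1},{"offset":[-0.02,0.1,0],"spin":-5,"grip":1},{"offset":[-0.024,0.135,0.05],"spin":-5,"grip":1},{"offset":[-0.024,0.135,0.1],"spin":-5,"grip":1},{"offset":[-0.024,0.135,0.15],"spin":-5,"grip":1},{"offset":[-0.024,0.135,0.18],"spin":-5,"grip":1},{"offset":[-0.024,0.135,0.18],"spin":-5,"grip":1},{"offset":[-0.024,0.135,0.18],"spin":-5,"grip":1}]'
python3 - <<'E'
from h import *
p,o=wl([],'w51');go((0,0,0),29)
E
```

```text
time_s: 44.2
eef_pos: [0.572, -0.3059, 0.2844]
eef_rot: [0.0, 0.508, 0.861, -0.0]
wrist_force: [0.8, 0.1, 0.3]
opening: 1.001
off [ 0.5456 -0.3526  0.2838] spin -0.0 dist 0.709 cur jaw 29.0 tilt [ 0.0019 -0.0015 -1.    ] t 44.25 pos [ 0.5722 -0.3061  0.2853]
```

View pics/w51.png

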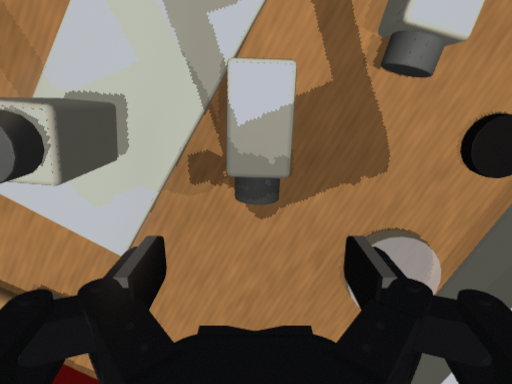

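```bash
python3 - <<'E'
from h import *
p=cams.camera('wrist');o=ctrl.get_obs();R=wquat()
b,c,d=botquad(p,o,[(228,60),(296,60),(290,178),(228,177)])
for n,uv,z in [('sh',(259,178),.046),('capend',(258,203),.040),('capL',(236,190),.023),('capR',(280,190),.023),('base',(262,60),.046)]:
    w=onz(p,uv,z,o); print(n,np.round(R.T@(w-o['eef_pos']),4))
print(o['eef_pos'])
E
```

```text
base [ 0.5301 -0.2217  0.046 ] shoulder [ 0.5664 -0.2905  0.046 ] len 0.0779 wid [0.0437 0.0443] axis deg -62.2 jaw 27.8
sh [0.0168 0.0021 0.2397]
capend [-0.0042  0.0015  0.2457]
capL [ 0.001  -0.016   0.2627]
capR [0.001  0.0193 0.2627]
base [0.095  0.0037 0.2394]
[ 0.57232998 -0.30609526  0.28572249]
```

```bash
python3 -m handwheel '[{"offset":[-0.008,0.002,0.03],"spin":1,"grip":1},{"offset":[-0.008,0.002,0.06],"spin":1,"grip":1},{"offset":[-0.008,0.002,0.09],"spin":1,"grip":1},{"offset":[-0.008,0.002,0.105],"spin":1,"grip":1},{"offset":[-0.008,0.002,0.105],"spin":1,"grip":1}]'
python3 - <<'E'
from h import *
p,o=wl([],'w52');go((0,0,0),29)
E
```

```text
time_s: 44.92
eef_pos: [0.5773, -0.3116, 0.1786]
eef_rot: [-0.0, 0.515, 0.857, 0.0]
wrist_force: [0.2, -0.6, 0.4]
opening: 0.999
off [ 0.5467 -0.364   0.1789] spin -1.0 dist 0.681 cur jaw 28.0 tilt [ 9.e-04 -7.e-04 -1.e+00] t 44.98 pos [ 0.5777 -0.3119  0.1797]
```

View pics/w52.png

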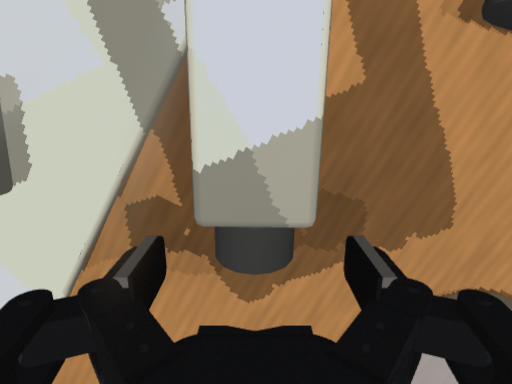

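```bash
python3 -m handwheel '[{"offset":[0,0,0],"spin":0,"grip":0.3},{"offset":[0,0,0],"spin":0,"grip":0.3},{"offset":[0,0,0],"spin":0,"grip":0.3},{"offset":[0,0,0],"spin":0,"grip":0.3},{"offset":[0,0,0],"spin":0,"grip":0.3},{"offset":[0,0,-0.03],"spin":0,"grip":0.3},{"offset":[0,0,-0.06],"spin":0,"grip":0.3},{"offset":[0,0,-0.07],"spin":0,"grip":0.3}]'
python3 - <<'E'
from h import *
go((.462,-.25,.215),28)
E
```

```text
time_s: 45.98
eef_pos: [0.5777, -0.3118, 0.2501]
eef_rot: [0.001, 0.515, 0.857, -0.0]
wrist_force: [0.5, -0.5, -2.1]
opening: 0.392
off [ 0.109  -0.0732  0.0348] spin -0.0 dist 0.136 cur jaw 28.0 tilt [ 0.0018 -0.0014 -1.    ] t 45.98 pos [ 0.5777 -0.3118  0.2501]
```

```bash
python3 -m handwheel '[{"offset":[0.04,-0.03,0],"spin":0,"grip":0.3},{"offset":[0.08,-0.055,0],"spin":0,"grip":0.3},{"offset":[0.109,-0.073,0],"spin":0,"grip":0.3},{"offset":[0.109,-0.073,0.02],"spin":0,"grip":0.3},{"offset":[0.109,-0.073,0.035],"spin":0,"grip":0.39},{"offset":[0.109,-0.073,0.035],"spin":0,"grip":0.4},{"offset":[0.109,-0.073,0.035],"spin":0,"grip":0.405},{"offset":[0.109,-0.073,0.035],"spin":0,"grip":0.41},{"offset":[0.109,-0.073,0.035],"spin":0,"grip":0.41},{"offset":[0.109,-0.073,0.035],"spin":0,"grip":0.41},{"offset":[0.109,-0.073,0.035],"spin":0,"grip":0.41}]'; python3 d.py w53
```

```text
time_s: 47.35
eef_pos: [0.4619, -0.2497, 0.2139]
eef_rot: [0.0, 0.515, 0.857, -0.0]
wrist_force: [-0.3, 1.0, -0.7]
opening: 0.411
diff 20.6 F [ 0.4 -0.3 -1.3]
```

View pics/w53.png

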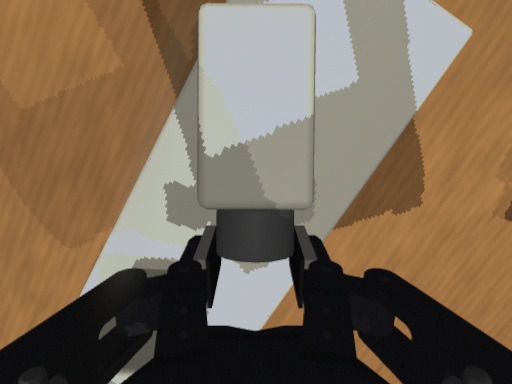

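Rotating as before (base now on the board). Lift with the light grip.

```bash
python3 -m handwheel '[{"offset":[0,0,-0.006],"spin":0,"grip":0.411},{"offset":[0,0,-0.012],"spin":0,"grip":0.411},{"offset":[0,0,-0.018],"spin":0,"grip":0.411},{"offset":[0,0,-0.024],"spin":0,"grip":0.411},{"offset":[0,0,-0.03],"spin":0,"grip":0.411},{"offset":[0,0,-0.036],"spin":0,"grip":0.411},{"offset":[0,0,-0.042],"spin":0,"grip":0.411},{"offset":[0,0,-0.05],"spin":0,"grip":0.411},{"offset":[0,0,-0.056],"spin":0,"grip":0.411},{"offset":[0,0,-0.056],"spin":0,"grip":0.413},{"offset":[0,0,-0.056],"spin":0,"grip":0.415}]'; python3 d.py w54
```

```text
time_s: 48.78
eef_pos: [0.4616, -0.2495, 0.2695]
eef_rot: [-0.0, 0.515, 0.857, 0.0]
wrist_force: [-0.0, -0.3, -2.2]
opening: 0.419
diff 32.6 F [-0.3 -1.1 -1.7]
```

View pics/w54.png

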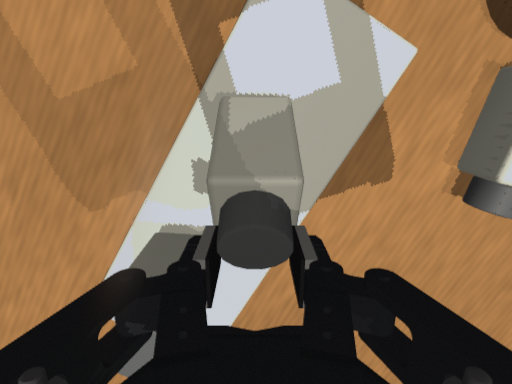

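```bash
python3 -m handwheel '[{"offset":[0,0,0],"spin":0,"grip":0.417},{"offset":[0,0,0],"spin":0,"grip":0.417},{"offset":[0,0,0],"spin":0,"grip":0.418},{"offset":[0,0,0],"spin":0,"grip":0.418},{"offset":[0,0,0],"spin":0,"grip":0.419},{"offset":[0,0,0],"spin":0,"grip":0.419}]'; python3 d.py w55
```

```text
time_s: 49.58
eef_pos: [0.4617, -0.2496, 0.2697]
eef_rot: [0.0, 0.515, 0.857, -0.0]
wrist_force: [-0.0, -0.6, -1.9]
opening: 0.42
diff 30.4 F [-0.3  0.6 -1.1]
```

View pics/w55.png

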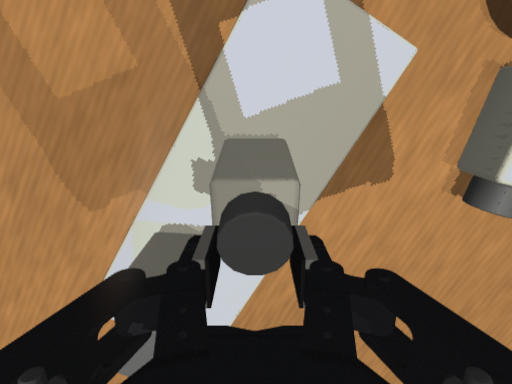

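Base edge row 138 — about 9° off vertical. Lower to contact and drag upright.

```bash
python3 -m handwheel '[{"offset":[0,0,0.002],"spin":0,"grip":0.417},{"offset":[0,0,0.004],"spin":0,"grip":0.417},{"offset":[0.004,0,0.005],"spin":0,"grip":0.417},{"offset":[0.009,0,0.005],"spin":0,"grip":0.417},{"offset":[0.014,0,0.006],"spin":0,"grip":0.417},{"offset":[0.014,0,0.006],"spin":0,"grip":0.417}]';python3 d.py w56
```

```text
time_s: 50.38
eef_pos: [0.4553, -0.2372, 0.264]
eef_rot: [0.001, 0.515, 0.857, -0.0]
wrist_force: [1.3, -0.6, 2.7]
opening: 0.421
diff 30.8 F [ 1.  -1.2  2.6]
```

View pics/w56.png

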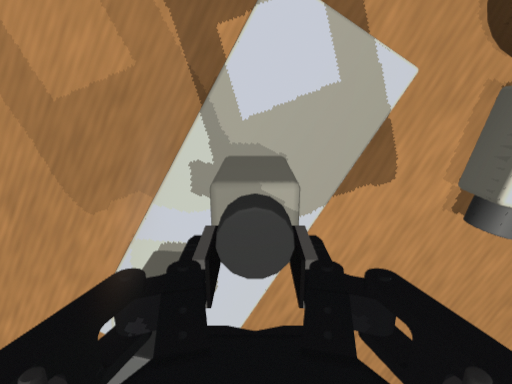

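Row 156: upright. Release.

```bash
python3 -m handwheel '[{"offset":[0,0,0],"spin":0,"grip":0.45},{"offset":[0,0,0],"spin":0,"grip":0.5},{"offset":[0,0,0],"spin":0,"grip":0.7},{"offset":[0,0,0],"spin":0,"grip":0.8},{"offset":[0,0,-0.03],"spin":0,"grip":0.9},{"offset":[0,0,-0.09],"spin":0,"grip":1},{"offset":[0,0,-0.15],"spin":0,"grip":1},{"offset":[0,0,-0.2],"spin":0,"grip":1},{"offset":[0,0,-0.2],"spin":0,"grip":1}]'
python3 - <<'E'
from h import *
p,o=wl(['bottle1'],'w57')
p=cams.camera('side');c=p['color'][160:340,170:350]; cv2.imwrite('pics/s57.png',cv2.resize(c,None,fx=3,fy=3,interpolation=2)[:,:,::-1])
E
```

```text
time_s: 51.55
eef_pos: [0.4559, -0.2378, 0.4688]
eef_rot: [0.005, 0.515, 0.857, -0.001]
wrist_force: [-0.4, -0.6, -0.4]
opening: 1.001
bottle1 [393.5 122.6] 0.78 [ 0.604 -0.117  0.023]
bottle1 [210.1 206.8] 0.77 [ 0.438 -0.342  0.023]
bottle1 [253.7 142. ] 0.59 [ 0.45  -0.229  0.023]
```

View pics/w57.png

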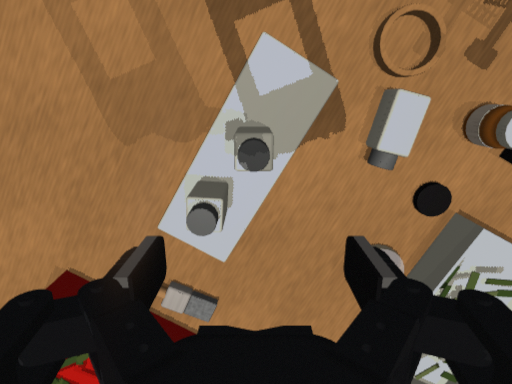

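View pics/s57.png

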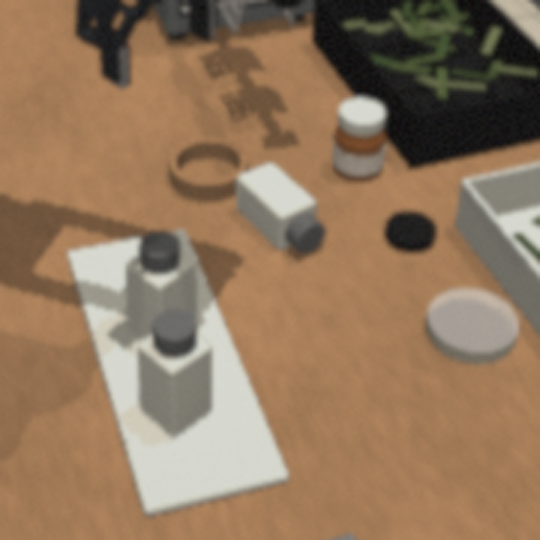

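```bash
python3 - <<'E'
from h import *
p,o=wl([],'w58')
c=p['color'][70:190,340:460]; cv2.imwrite('pics/c58.png',cv2.resize(c,None,fx=5,fy=5,interpolation=2)[:,:,::-1])
E
```

```text
(no output)
```

View pics/c58.png

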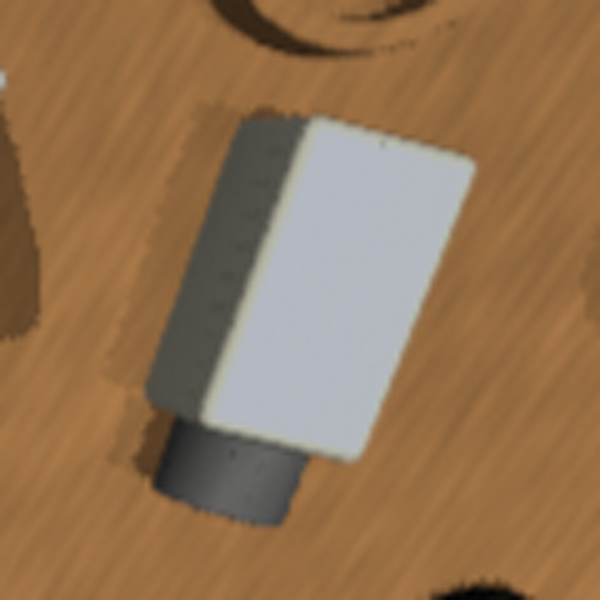

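```bash
python3 - <<'E'
from h import *
p,o=wl([],'w59')
f=lambda u,v:(340+u/5,70+v/5)
b,c,d=botquad(p,o,[f(312,118),f(474,162),f(355,460),f(205,420)]); ce=c+d*.022; g=ce+d*.004; g[2]=.285; print(np.round(g,4)); go(g,np.degrees(np.arctan2(d[1],d[0]))+90)
E
```

```text
base [ 0.596  -0.0783  0.046 ] shoulder [ 0.6149 -0.1525  0.046 ] len 0.0765 wid [0.0424 0.0414] axis deg -75.7 jaw 14.3
[ 0.6213 -0.1777  0.285 ]
off [-0.0262  0.175   0.1765] spin 13.7 dist 0.25 cur jaw 28.0 tilt [-0.0025  0.0022 -1.    ] t 51.8 pos [ 0.4549 -0.237   0.4618]
```

```bash
python3 -m handwheel '[{"offset":[-0.008,0.055,0],"spin":7,"grip":1},{"offset":[-0.016,0.11,0],"spin":13.7,"grip":1},{"offset":[-0.026,0.16,0.03],"spin":13.7,"grip":1},{"offset":[-0.026,0.175,0.08],"spin":13.7,"grip":1},{"offset":[-0.026,0.175,0.13],"spin":13.7,"grip":1},{"offset":[-0.026,0.175,0.176],"spin":13.7,"grip":1},{"offset":[-0.026,0.175,0.176],"spin":13.7,"grip":1},{"offset":[-0.026,0.175,0.176],"spin":13.7,"grip":1}]'
python3 - <<'E'
from h import *
p,o=wl([],'w60')
E
```

```text
time_s: 52.8
eef_pos: [0.6224, -0.1784, 0.2887]
eef_rot: [0.0, 0.614, 0.789, 0.0]
wrist_force: [0.5, 0.2, 0.8]
opening: 1.0
```

View pics/w60.png

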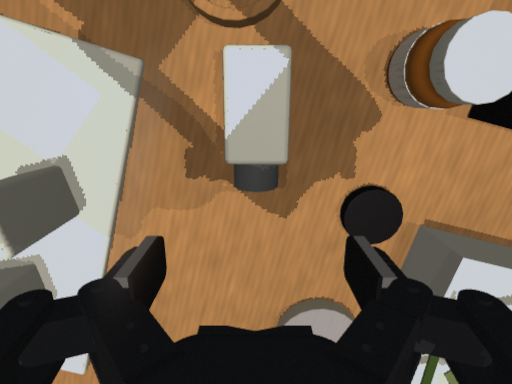

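```bash
python3 - <<'E'
from h import *
p=cams.camera('wrist');o=ctrl.get_obs();R=wquat()
b,c,d=botquad(p,o,[(224,46),(291,46),(287,163),(227,163)])
for n,uv,z in [('sh',(257,163),.046),('capend',(256,190),.040),('capL',(234,178),.023),('capR',(279,178),.023),('base',(257,46),.046),('lid left',(341,215),.014),('upright cap',(48,270),.1)]:
    w=onz(p,uv,z,o); print(n,np.round(R.T@(w-o['eef_pos']),4))
print(o['eef_pos'])
E
```

```text
base [ 0.599  -0.0784  0.046 ] shoulder [ 0.6179 -0.1533  0.046 ] len 0.0773 wid [0.0435 0.0432] axis deg -75.8 jaw 14.2
sh [0.0265 0.0006 0.2444]
capend [ 0.0044 -0.      0.2505]
capL [ 0.0094 -0.0178  0.2674]
capR [0.0094 0.0186 0.2675]
base [0.1038 0.0004 0.2442]
lid left [-0.0262  0.0742  0.2768]
upright cap [-0.0275 -0.1244  0.1901]
[ 0.62283275 -0.17864782  0.29046329]
```

```bash
python3 -m handwheel '[{"offset":[0.001,0.0005,0.04],"spin":0,"grip":1},{"offset":[0.001,0.0005,0.08],"spin":0,"grip":1},{"offset":[0.001,0.0005,0.11],"spin":0,"grip":1},{"offset":[0.001,0.0005,0.11],"spin":0,"grip":1},{"offset":[0.001,0.0005,0.11],"spin":0,"grip":0.3},{"offset":[0.001,0.0005,0.11],"spin":0,"grip":0.3},{"offset":[0.001,0.0005,0.11],"spin":0,"grip":0.3},{"offset":[0.001,0.0005,0.11],"spin":0,"grip":0.3},{"offset":[0.001,0.0005,0.11],"spin":0,"grip":0.3},{"offset":[0.001,0.0005,0.085],"spin":0,"grip":0.3},{"offset":[0.001,0.0005,0.085],"spin":0,"grip":0.39},{"offset":[0.001,0.0005,0.085],"spin":0,"grip":0.4},{"offset":[0.001,0.0005,0.085],"spin":0,"grip":0.405},{"offset":[0.001,0.0005,0.085],"spin":0,"grip":0.41},{"offset":[0.001,0.0005,0.085],"spin":0,"grip":0.41},{"offset":[0.001,0.0005,0.085],"spin":0,"grip":0.41},{"offset":[0.001,0.0005,0.085],"spin":0,"grip":0.41}]'; python3 d.py w61
```

```text
time_s: 55.02
eef_pos: [0.6222, -0.177, 0.2027]
eef_rot: [-0.0, 0.614, 0.789, -0.0]
wrist_force: [-0.2, 0.7, -0.6]
opening: 0.411
diff 34.0 F [ 0.   0.  -1.8]
```

View pics/w61.png

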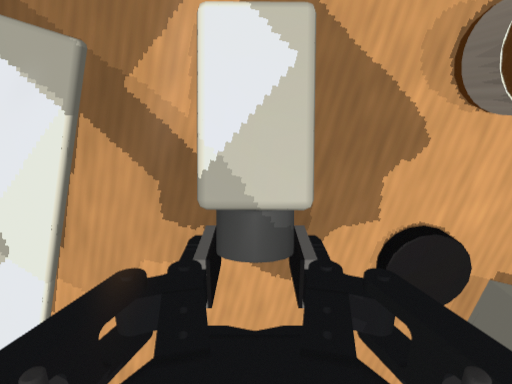

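```bash
python3 -m handwheel '[{"offset":[0,0,-0.006],"spin":0,"grip":0.411},{"offset":[0,0,-0.012],"spin":0,"grip":0.411},{"offset":[0,0,-0.018],"spin":0,"grip":0.411},{"offset":[0,0,-0.024],"spin":0,"grip":0.411},{"offset":[0,0,-0.03],"spin":0,"grip":0.411},{"offset":[0,0,-0.036],"spin":0,"grip":0.411},{"offset":[0,0,-0.042],"spin":0,"grip":0.411},{"offset":[0,0,-0.05],"spin":0,"grip":0.411},{"offset":[0,0,-0.058],"spin":0,"grip":0.413},{"offset":[0,0,-0.058],"spin":0,"grip":0.415},{"offset":[0,0,-0.058],"spin":0,"grip":0.417},{"offset":[0,0,-0.058],"spin":0,"grip":0.417},{"offset":[0,0,-0.058],"spin":0,"grip":0.418},{"offset":[0,0,-0.058],"spin":0,"grip":0.418},{"offset":[0,0,-0.058],"spin":0,"grip":0.419},{"offset":[0,0,-0.058],"spin":0,"grip":0.419}]'; python3 d.py w62
```

```text
time_s: 57.08
eef_pos: [0.6222, -0.177, 0.2607]
eef_rot: [-0.0, 0.614, 0.789, -0.0]
wrist_force: [-1.6, -0.4, -1.2]
opening: 0.422
diff 53.1 F [-0.4 -0.1 -2. ]
```

View pics/w62.png

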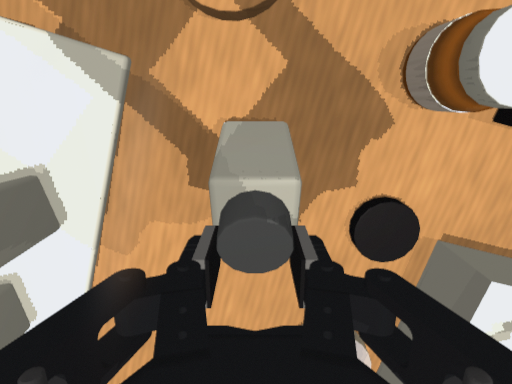

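```bash
python3 -m handwheel '[{"offset":[0,0,0.002],"spin":0,"grip":0.417},{"offset":[0,0,0.003],"spin":0,"grip":0.417},{"offset":[0.006,0,0.004],"spin":0,"grip":0.417},{"offset":[0.012,0,0.005],"spin":0,"grip":0.417},{"offset":[0.018,0,0.006],"spin":0,"grip":0.417},{"offset":[0.022,0,0.007],"spin":0,"grip":0.417},{"offset":[0.022,0,0.007],"spin":0,"grip":0.417}]';python3 d.py w63
```

```text
time_s: 58.0
eef_pos: [0.617, -0.1552, 0.2544]
eef_rot: [0.0, 0.614, 0.79, 0.0]
wrist_force: [-0.4, 0.0, 4.7]
opening: 0.416
diff 55.6 F [-0.7  1.   4.6]
```

View pics/w63.png

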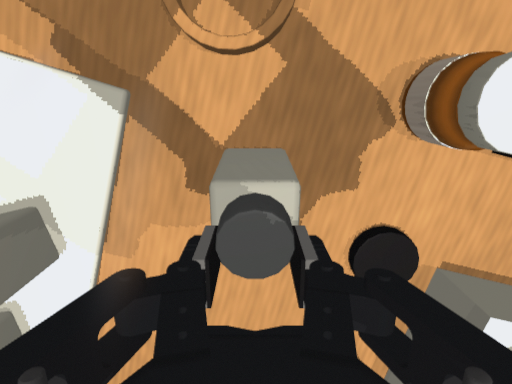

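```bash
python3 -m handwheel '[{"offset":[0,0,0],"spin":0,"grip":0.3},{"offset":[0,0,0],"spin":0,"grip":0.3},{"offset":[0,0,-0.03],"spin":0,"grip":0.3},{"offset":[0,0,-0.07],"spin":0,"grip":0.3},{"offset":[0,0,-0.12],"spin":0,"grip":0.3},{"offset":[0,0,-0.14],"spin":0,"grip":0.3}]'; python3 - <<'E'
from h import *
wl([],'w64');go((.4615,-.151,.28),14.2)
E
```

```text
time_s: 58.8
eef_pos: [0.6173, -0.1558, 0.3966]
eef_rot: [0.002, 0.614, 0.79, 0.001]
wrist_force: [-0.3, 0.5, -1.6]
opening: 0.398
off [ 0.0437 -0.1505  0.1173] spin 0.1 dist 0.196 cur jaw 14.3 tilt [ 0.0056 -0.0025 -1.    ] t 58.85 pos [ 0.6175 -0.1559  0.3981]
```

View pics/w64.png

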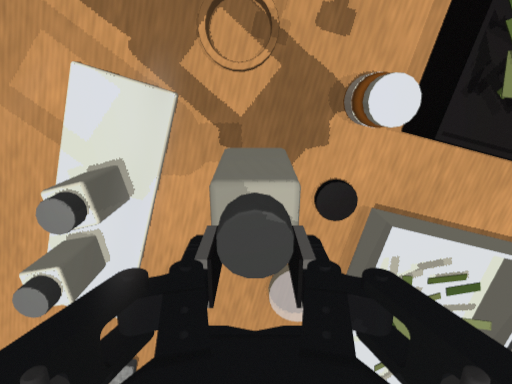

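```bash
python3 -m handwheel '[{"offset":[0.015,-0.05,0],"spin":0,"grip":0.3},{"offset":[0.03,-0.1,0],"spin":0,"grip":0.3},{"offset":[0.043,-0.15,0],"spin":0,"grip":0.3},{"offset":[0.043,-0.15,0.03],"spin":0,"grip":0.3},{"offset":[0.043,-0.15,0.08],"spin":0,"grip":0.3},{"offset":[0.043,-0.15,0.105],"spin":0,"grip":0.3},{"offset":[0.043,-0.15,0.115],"spin":0,"grip":0.3},{"offset":[0.043,-0.15,0.115],"spin":0,"grip":0.3}]'; python3 - <<'E'
from h import *
wl([],'w65');go((.4615,-.151,.266),14.2)
E
```

```text
time_s: 59.85
eef_pos: [0.4604, -0.1508, 0.2776]
eef_rot: [-0.001, 0.614, 0.789, -0.0]
wrist_force: [-0.4, -0.9, -1.7]
opening: 0.397
off [-0.0001  0.0006  0.0127] spin 0.1 dist 0.013 cur jaw 14.3 tilt [-2.e-04  1.e-04 -1.e+00] t 59.9 pos [ 0.4609 -0.1511  0.2787]
```

View pics/w65.png

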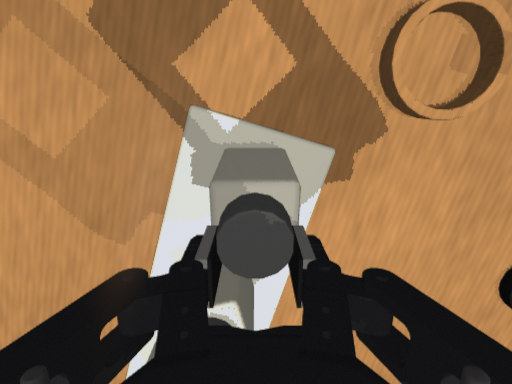

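```bash
python3 -m handwheel '[{"offset":[-0.006,0,0.005],"spin":0,"grip":0.3},{"offset":[-0.006,0,0.01],"spin":0,"grip":0.3},{"offset":[-0.006,0,0.013],"spin":0,"grip":0.3},{"offset":[-0.006,0,0.013],"spin":0,"grip":0.3}]';python3 -m handwheel '[{"offset":[0,0,0.001],"spin":0,"grip":0.3},{"offset":[0,0,0.001],"spin":0,"grip":0.3}]'
```

```text
time_s: 60.4
eef_pos: [0.4621, -0.1567, 0.2654]
eef_rot: [-0.0, 0.614, 0.789, -0.0]
wrist_force: [-0.4, 0.4, -1.5]
opening: 0.398
time_s: 60.65
eef_pos: [0.4623, -0.1568, 0.2649]
eef_rot: [0.0, 0.614, 0.79, -0.0]
wrist_force: [-0.7, 0.3, -0.8]
opening: 0.397
```

```bash
python3 -m handwheel '[{"offset":[0,0,0.001],"spin":0,"grip":0.3},{"offset":[0,0,0.002],"spin":0,"grip":0.3}]';python3 -m handwheel '[{"offset":[0,0,0.001],"spin":0,"grip":0.41},{"offset":[0.003,0,0.001],"spin":0,"grip":0.417},{"offset":[0.003,0,0.001],"spin":0,"grip":0.417}]'
```

```text
time_s: 60.9
eef_pos: [0.4628, -0.1572, 0.2647]
eef_rot: [0.001, 0.614, 0.79, -0.0]
wrist_force: [-7.0, 2.2, 22.0]
opening: 0.399
time_s: 61.28
eef_pos: [0.462, -0.1541, 0.2633]
eef_rot: [0.001, 0.614, 0.79, -0.0]
wrist_force: [-3.6, 1.1, 9.4]
opening: 0.415
```

```bash
python3 -m handwheel '[{"offset":[0,0,-0.001],"spin":0,"grip":0.43},{"offset":[0,0,-0.001],"spin":0,"grip":0.5},{"offset":[0,0,0],"spin":0,"grip":0.7},{"offset":[0,0,0],"spin":0,"grip":0.8},{"offset":[0,0,-0.03],"spin":0,"grip":0.9},{"offset":[0,0,-0.09],"spin":0,"grip":1},{"offset":[0,0,-0.15],"spin":0,"grip":1},{"offset":[0,0,-0.2],"spin":0,"grip":1},{"offset":[0,0,-0.2],"spin":0,"grip":1}]'
python3 - <<'E'
from h import *
p,o=wl(['bottle1'],'w66')
p=cams.camera('side');save(p,'s66')
p=cams.camera('scene');save(p,'sc66')
E
```

```text
time_s: 62.4
eef_pos: [0.4623, -0.1543, 0.4666]
eef_rot: [0.005, 0.614, 0.789, 0.0]
wrist_force: [-0.7, -0.4, -0.3]
opening: 1.005
bottle1 [231.8 201.7] 0.93 [ 0.45  -0.234  0.023]
bottle1 [250.  145.2] 0.87 [ 0.456 -0.148  0.023]
bottle1 [205.5 264.7] 0.59 [ 0.434 -0.344  0.023]
```

View pics/w66.png

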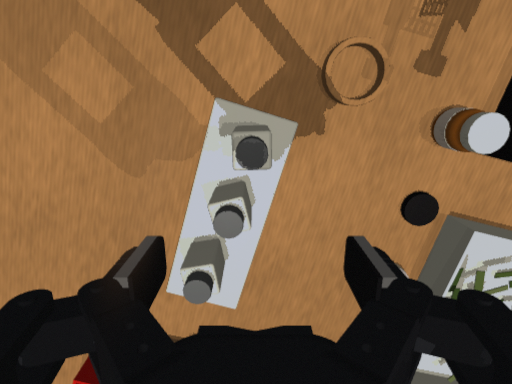

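View pics/s66.png

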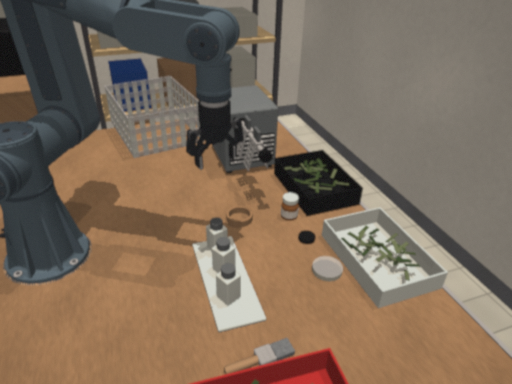

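View pics/sc66.png

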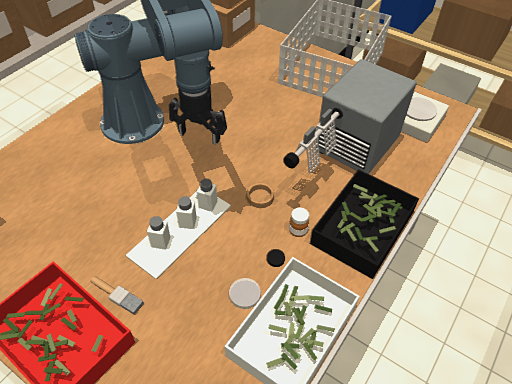

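```bash
python3 - <<'E'
from h import *
look(['bar_knob','bar_mid','dryer','screen1_saddle'])
p=cams.camera('scene');c=p['color'][80:200,270:400]; cv2.imwrite('pics/c66.png',cv2.resize(c,None,fx=5,fy=5,interpolation=2)[:,:,::-1])
E
```

```text
scene bar_knob [291.8 158.5] 0.7 [ 0.655 -0.001  0.21 ]
scene bar_mid [315.2 131.2] 0.71 [0.652 0.131 0.21 ]
scene dryer [329.8 159.4] 0.6 [0.666 0.248 0.   ]
scene screen1_saddle [307.5 138. ] 0.89 [0.594 0.207 0.09 ]
side bar_knob [265.6 154. ] 0.5 [0.66 0.   0.21]
side bar_mid [255.6 162. ] 0.74 [ 0.614 -0.035  0.21 ]
side bar_mid [256.3 359.9] 0.72 [ 0.385 -0.643  0.21 ]
side bar_mid [252.5 137.8] 0.46 [0.66  0.114 0.21 ]
side screen1_saddle [257.6 139.2] 0.65 [0.759 0.319 0.09 ]
```

View pics/c66.png

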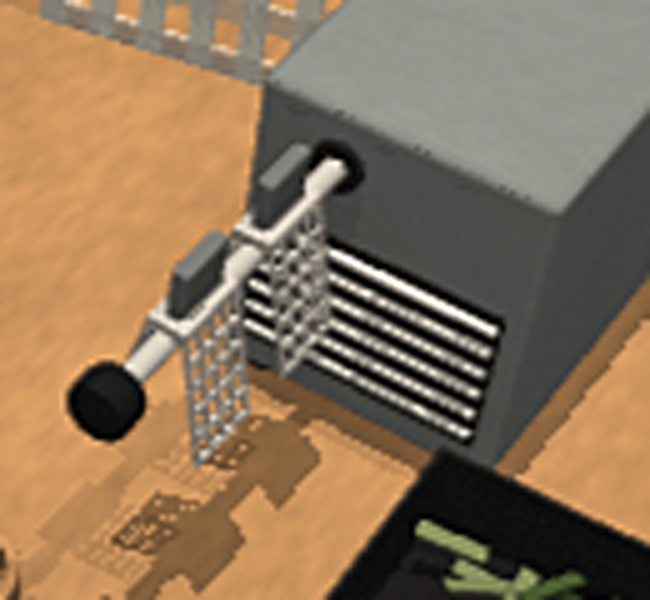

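```bash
python3 - <<'E'
from h import *
print(ctrl.hand_in())
E
```

```text
the job is handed in; nothing more can be done
None
```

The station is set up and handed in at about 63 s of the 210 s; the hand-in reported no verdict. In order:

- **Bar:** I pulled it out by its knob until it met the stop. The pull force jumped from 8 to 43 N within about 3 mm, and the measured travel was about 0.20 m. In the last pictures the knob was still at the drawn-out position, though the camera readings only agree to about 5 mm.
- **Screens:** there were two, and both hang over the bar side by side, straddling it and clear of each other. The first seated at the expected height. The second touched about 2 mm high, but looked seated in the pictures after release.
- **Bottles:** all three stand cap up on the white board, with the gripper open and clear. My first attempt to swing a bottle upright failed: it slipped and dropped about 4 cm flat onto the board. I then pinched each bottle by the end of its cap and let it swing down. The middle bottle had been moved about 5 cm during the run, so I located it again before picking it up.

In the final pictures the tape roll, jar, lid, brush and dish look unmoved. The detector's saddle readings for the hung screens were unusable because it assumes table height, so those screens were checked only by eye.

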